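Load the marker sanitiser and start it

TASK

Put every marker lying on the bench into the sloping wells of the white sanitiser dock, one to a well (any well), cap end down and pushed all the way in. Only when all of them are in, slide the orange dust cover on the console fully aside, press the green start button right down twice, holding it a moment each time and letting it come fully up in between (the first press wakes the unit, the second starts it), then slide the cover fully closed again. Leave the timer, the jar and the tape where they are.

Things in the scene. Friction and masses are not known exactly. Their poses are not given: they have to be found in the camera images.
- marker_black_mid (a point): centre of the grey-barrelled felt marker with a black cap, on its axis, half-way along and half-way up (8 mm above the bench when it lies flat); may be absent. The marker is 136 mm long, 16 mm square-rounded barrel, 16.6 mm round cap, 16 g. Its y axis runs along the marker: the coloured cap is the 45 mm at the -y end, the bare end with a small coloured plug is at +y; x is level across it and z up as it lies
- marker_black_cap (a point): point on the axis inside the cap of the same marker, 55 mm from its centre toward the cap end (13 mm short of the cap's tip); same axes; absent with it
- marker_red_mid (a point): centre of the white-barrelled felt marker with a red cap (one of two alike), on its axis, half-way along and half-way up (8 mm above the bench when it lies flat); may be absent. The marker is 136 mm long, 16 mm square-rounded barrel, 16.6 mm round cap, 16 g. Its y axis runs along the marker: the coloured cap is the 45 mm at the -y end, the bare end with a small coloured plug is at +y; x is level across it and z up as it lies
- marker_red_cap (a point): point on the axis inside the cap of the same marker, 55 mm from its centre toward the cap end (13 mm short of the cap's tip); same axes; absent with it
- marker_blue_mid (a point): centre of the white-barrelled felt marker with a blue cap, on its axis, half-way along and half-way up (8 mm above the bench when it lies flat); may be absent. The marker is 136 mm long, 16 mm square-rounded barrel, 16.6 mm round cap, 16 g. Its y axis runs along the marker: the coloured cap is the 45 mm at the -y end, the bare end with a small coloured plug is at +y; x is level across it and z up as it lies
- marker_blue_cap (a point): point on the axis inside the cap of the same marker, 55 mm from its centre toward the cap end (13 mm short of the cap's tip); same axes; absent with it
- marker_red_2_mid (a point): centre of the other white-barrelled felt marker with a red cap, on its axis, half-way along and half-way up (8 mm above the bench when it lies flat); may be absent. The marker is 136 mm long, 16 mm square-rounded barrel, 16.6 mm round cap, 16 g. Its y axis runs along the marker: the coloured cap is the 45 mm at the -y end, the bare end with a small coloured plug is at +y; x is level across it and z up as it lies
- marker_red_2_cap (a point): point on the axis inside the cap of the same marker, 55 mm from its centre toward the cap end (13 mm short of the cap's tip); same axes; absent with it
- dock: white sloping marker dock fixed to the bench, 200 mm along its row of four wells; origin on the bench under the middle of the row of mouths, y along the row. Each well is a square bore 26 x 26 mm, 76 mm deep, closed at its lower end, walls 4 mm above and below. A marker all the way in leaves about 60 mm of barrel sticking out; it is free to rest loosely in the bore
- well_1 (a point): centre of the mouth of well 1 of 4 in the dock (50 mm apart, 88 mm above the bench). z points straight out of the well, away from the robot and up at 40 degrees above level: a marker goes in along -z, sloping down toward the robot; y runs level along the row; x points down and away from the robot, square to the well
- well_2 (a point): centre of the mouth of well 2 of 4 in the dock (50 mm apart, 88 mm above the bench). z points straight out of the well, away from the robot and up at 40 degrees above level: a marker goes in along -z, sloping down toward the robot; y runs level along the row; x points down and away from the robot, square to the well
- well_3 (a point): centre of the mouth of well 3 of 4 in the dock (50 mm apart, 88 mm above the bench). z points straight out of the well, away from the robot and up at 40 degrees above level: a marker goes in along -z, sloping down toward the robot; y runs level along the row; x points down and away from the robot, square to the well
- well_4 (a point): centre of the mouth of well 4 of 4 in the dock (50 mm apart, 88 mm above the bench). z points straight out of the well, away from the robot and up at 40 degrees above level: a marker goes in along -z, sloping down toward the robot; y runs level along the row; x points down and away from the robot, square to the well
- console: white control console 100 x 180 x 37 mm high, fixed to the bench; origin at the centre of its underside, z up, y along its long side. The green start button is on its axis 42 mm toward -y of the centre; two rails along y carry the orange dust cover
- cover_tab (a point): centre of the gripping tab on top of the orange sliding dust cover: an upright tab 12 mm thick along the console's y, 40 mm wide along its x, standing 26 mm above the hood; this point is 13.5 mm above the hood's top face, 90.5 mm above the bench. The hood is 94 x 66 mm, 40 mm high, and slides along the console's y
- cover (a joint): slide of the dust cover in m: 0 = fully closed over the button, grows as it slides toward the console's +y, 0.078 = fully open at the stop; it stays where it is left (about 1.5 N of friction)
- start_top (a point): top centre of the green round start button, 28 mm across, 59 mm above the bench when up; presses straight down, reachable from above only with the cover slid aside
- start (a joint): travel of the start button in m: 0 = up, 0.006 = fully down; a spring lifts it again, about 5 N holds it down
- timer: white kitchen-style timer 70 x 64 x 17 mm, loose bystander; origin at the centre of its underside
- dropper_jar: clear jar with white lid 62 mm across, 80 mm high, loose bystander; origin at the centre of its underside
- tape_1: roll of tan tape 104 mm across, 25 mm high, loose bystander; origin at the centre of its underside

How it is judged:
By the outcome, as a careful person would: the job done as asked, in the order asked, and still so for the second after the job is handed in, with the robot touching nothing.
Of marker_black, marker_red, marker_blue, marker_red_2 only 3 to 4 are there at a start; the rules pass over those that are not, and their reading is None.
At some moment in a run one of marker_black, marker_red, marker_blue, marker_red_2 may be knocked a few centimetres aside while the robot is not near it.
Once in a run the grip may slacken for a moment while it holds something.
It also fails if it takes over 192 s, if anything falls off the work surface, if the arm or the gripper's body presses on something with over 40 N, if the wrist force passes 120 N, or if a joint passes its speed limit or range.

ROBOT

A 6-joint arm with a two-finger parallel gripper is mounted at the origin on a cart in front of the work surface, level with it; the furniture and walls round the work are solid. World frame = base frame: x ahead of the robot, y to its left, z up, the work surface at z = 0. Lengths are in m, angles in degrees, forces in N, time in s.
With the tool pointing down it reaches from about 0.35 to 0.875 m from the base axis. Payload 4.2 kg.
Tool frame: the origin (TCP) lies on the centre line of the jaws, within the pads' length; the fingertips stand 25 mm ahead of it and the grasp point (between the pads) lies 6 mm ahead of it; z points along the fingers, y is the line along which they close (so a half turn about z gives the same grasp; the last joint's range is limited). The gripper opens to 87 mm and grips with 3 to 60 N. Pads are 19 mm wide; open, the fingers measure 117 mm over their backs; the gripper's body (75 mm by 190 mm) begins 51 mm behind the grasp point.
Start: joints at [-49.641, 22.042, 0.453, 0, -68.411, -14.817], TCP at [0.269, -0.564, 0.248] pointing down, gripper open.
Joint ranges: [-179.83, 179.83], [-69.29, 118.12], [-61.27, 80.66], [-181.25, 117.63], [-171.15, -9.14], [-177.46, 177.46]. Speed limits (degrees/s): [159.86, 159.86, 180, 180, 180, 180].

INTERFACE

Orientations are given as a 3x3 rotation matrix whose columns are the frame's x, y, z axes.
In Python, from station import r gives the robot as it stands.
- The arm moves only by the tool move_arm, never from a script. Its argument "series" is a list of rows, each an object with "grip": the opening, from 0 (shut) to 1 (fully open); "xyz": the shift along the tool's x, y, z in mm, a list of three; "angular": the turn, a rotation vector about the tool's x, y, z in rad, a list of three. A call has 1 to 10 rows; each row is the pose to reach, as a shift and turn from the pose commanded when the call began, along the tool's axes at that moment; what a row does not reach only later rows make up. A row lasts 1/10 s, in which the tool goes at most 50 mm and 8.59 degrees, less where a joint would pass 70% of its speed; a pose out of reach is approached as far as the arm can. A call with a gripper value outside its range is refused whole. The fingers move at their own pace and stop on an object; the grip force is fixed at half the most. Time passes only in rows, so rows that repeat a pose let the fingers close. It gives the time, the measured TCP pose, the force, the opening and the grip force at its end, in the units of the state.
- r.sense(): the state, without advancing time (a new reading comes with each control period).
- r.capture(name): name is "scene" or "top" or "wrist"; returns a dict with "img" (480x640x3 uint8, red, green, blue), "camera_matrix" (3x3 intrinsics, pixels), "rvec" (rotation vector, rad) and "tvec" (3), from world to camera coordinates, as OpenCV has them; the wrist camera has in their place "hand_eye" (4x4, takes a point from camera to tool coordinates, whose origin is the TCP and whose axes are the flange's). Camera axes: x right, y down, z forward; pixel columns grow to the right and rows downward; lengths in m; the calibration is good to about 2 mm. A picture is of the moment at which its call begins: read the wrist's pose just before it. There is no depth.
- r.finish_job(): hands the job in; it is judged then, once.
The state is a dict: "time_s": time; "joints": joint angles; "joint_velocities": joint speeds; "effort": joint torques, N m; "tcp_pos": TCP position; "ee_rot": TCP orientation; "wrist_force": force on the tool from outside, world axes, zero at the start; "moment": the same for the moment, N m; "gripper_width": opening from 0.0 (shut) to 1.0 (fully open); "gripper_force": force on a finger pad.
Only numpy, scipy, OpenCV 4.12 (cv2) and the standard library are available. Lean on these libraries where they do the work, as an engineer would, in place of code of your own. Each camera call takes 0.05 s, during which the arm holds its last target. There are 200 camera calls.

## Working session

There is one attempt and no reset: what is moved stays moved. The work goes in short steps, Python scripts to look and compute and a tool call to move; the robot and the scene stay as the last step left them, time stands still between calls to the robot, and variables do not carry over. Pictures are saved under pics/ and viewed, at most 14 in all, crops included, and the job is handed in when it is done.

Besides the shell and the picture viewer there is one more tool, called after "Emit:" by a JSON object that holds its "op" and its "data", one argument or row to a line. move_arm: Moves the arm, as the interface text tells. Its arguments: {"type":"object","properties":{"series":{"type":"array"}},"required":["series"]}

```bash
mkdir -p pics; ls
python3 - <<'E'
from station import r
import cv2,numpy as np
s=r.sense();print(s)
for n in("scene","top"):
    c=r.capture(n);cv2.imwrite(f"pics/{n}0.png",c["img"][:,:,::-1]);np.savez(f"{n}0.npz",**c);print(n,c["camera_matrix"],c["rvec"],c["tvec"])
E
```

```text
pics
{'time_s': 0.0, 'joints': array([-4.96402425e+01,  2.20890728e+01,  3.79011385e-01, -3.13319456e-02,
       -6.84094109e+01, -1.48177217e+01]), 'joint_velocities': array([ 0.04002748,  0.01100363, -0.00648813, -0.03893974, -0.06015409,
       -0.00943829]), 'effort': array([-9.75754278e-05, -3.90663636e+01,  1.87398738e+01,  4.21966374e+00,
        1.09333318e-02, -1.91198114e-04]), 'tcp_pos': array([ 0.26928355, -0.56339971,  0.24646601]), 'ee_rot': array([[-9.02356144e-01, -4.30990096e-01, -9.62844419e-04],
       [-4.30991169e-01,  9.02354106e-01,  1.91813973e-03],
       [ 4.21273899e-05,  2.14582261e-03, -9.99997697e-01]]), 'wrist_force': array([-0.28823282,  0.58482505, -0.78304607]), 'moment': array([ 0.0339372 , -0.00682987, -0.01314438]), 'gripper_force': 0.0, 'gripper_width': 1.0024967060876746}
scene [[478.5145762    0.         320.29315083]
 [  0.         478.5145762  244.93153792]
 [  0.           0.           1.        ]] [ 2.29963463 -0.8462179   0.34065556] [-0.42846007  0.34711515  1.12280749]
top [[467.4713015    0.         326.55834744]
 [  0.         467.4713015  236.97074524]
 [  0.           0.           1.        ]] [ 2.18769965 -2.15055079  0.10291605] [-0.01148393  0.57499224  1.14180829]
```

View pics/top0.png

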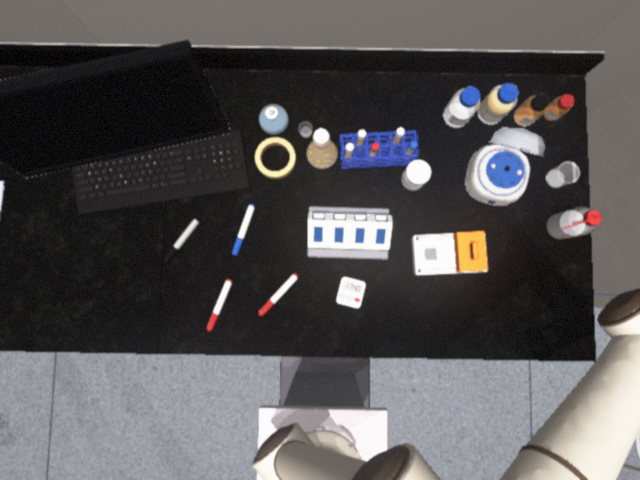

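View pics/scene0.png

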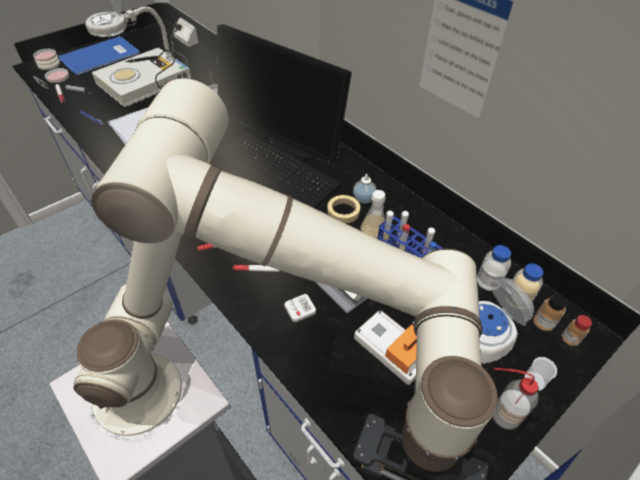

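```bash
cat > h.py <<'E'
import numpy as np,cv2
from scipy.spatial.transform import Rotation as Ro
def ray(c,uv,z):
    """pixels -> world points on plane z (fixed camera)"""
    R=cv2.Rodrigues(np.asarray(c["rvec"],float))[0];t=np.asarray(c["tvec"],float).ravel()
    o=-R.T@t;uv=np.atleast_2d(uv).astype(float)
    d=np.c_[uv,np.ones(len(uv))]@np.linalg.inv(c["camera_matrix"]).T@R
    return o+d*((z-o[2])/d[:,2])[:,None]
def wcam(c,s):
    T=np.eye(4);T[:3,:3]=s["ee_rot"];T[:3,3]=s["tcp_pos"];M=np.linalg.inv(T@c["hand_eye"])
    return dict(img=c["img"],camera_matrix=c["camera_matrix"],rvec=cv2.Rodrigues(M[:3,:3])[0],tvec=M[:3,3])
def proj(c,p):
    return cv2.projectPoints(np.atleast_2d(p).astype(float),np.asarray(c["rvec"],float),np.asarray(c["tvec"],float),c["camera_matrix"],None)[0][:,0]
def delta(s,pos,R):
    """shift mm, rotvec in tool axes from sensed pose to target"""
    Rc=s["ee_rot"];return np.round(Rc.T@(np.array(pos)-s["tcp_pos"])*1000,1),np.round(Ro.from_matrix(Rc.T@R).as_rotvec(),3)
def down(cap):
    """tool down with tool x along the cap direction"""
    x=np.array([cap[0],cap[1],0]);x/=np.linalg.norm(x);z=np.array([0,0,-1.]);return np.c_[x,np.cross(z,x),z]
def blobs(c,lo=90,amin=40,amax=1500,z=.008):
    m=(c["img"].max(2)>lo).astype(np.uint8);n,l,st,_=cv2.connectedComponentsWithStats(m);out=[]
    for i in range(1,n):
        if amin<st[i,4]<amax:
            ys,xs=np.where(l==i);P=ray(c,np.c_[xs,ys],z);q=P[:,:2];m0=q.mean(0)
            w,v=np.linalg.eigh(np.cov((q-m0).T));a=v[:,1];a=a*np.sign(-a[0]);p=(q-m0)@a
            col=c["img"][ys,xs].astype(int);cm=(col.max(1)-col.min(1))>80
            out.append(dict(pix=(xs.mean().round(),ys.mean().round()),mid=m0+a*(p.max()+p.min())/2,a=a,len=np.ptp(p),wid=np.sqrt(w[0]*12),cap=((q[cm]-m0)@a).mean() if cm.sum()>3 else None,col=np.median(col[cm],0) if cm.sum()>3 else None))
    return out
E
python3 - <<'E'
from h import *
c=dict(np.load("top0.npz"))
for b in blobs(c):
    if .07<b["len"]<.16 and b["wid"]<.03: print(b)
for n,u in dict(dockTL=(309,208),dockTR=(390,211),dockBL=(307,257),dockBR=(389,260)).items(): print(n,ray(c,u,0),ray(c,u,.09))
img=c["img"][:,:,::-1]
a=cv2.resize(img[190:320,290:500],None,fx=3.8,fy=3.8,interpolation=cv2.INTER_CUBIC);cv2.imwrite("pics/crop1.png",a)
E
```

```text
{'pix': (np.float64(1.0), np.float64(193.0)), 'mid': array([0.67034528, 0.83784314]), 'a': array([-0.99921338, -0.0396564 ]), 'len': np.float64(0.08100954094662605), 'wid': np.float64(0.009592507401663343), 'cap': None, 'col': None}
{'pix': (np.float64(243.0), np.float64(229.0)), 'mid': array([0.59395075, 0.2122198 ]), 'a': array([-0.95201284,  0.3060581 ]), 'len': np.float64(0.13968447046637178), 'wid': np.float64(0.019532451435646313), 'cap': np.float64(0.043466537525062014), 'col': array([ 67. , 113.5, 207. ])}
{'pix': (np.float64(186.0), np.float64(234.0)), 'mid': array([0.5798019 , 0.35800594]), 'a': array([-0.81320429,  0.58197833]), 'len': np.float64(0.0903566887613348), 'wid': np.float64(0.01889527688633602), 'cap': None, 'col': None}
{'pix': (np.float64(278.0), np.float64(294.0)), 'mid': array([0.43035461, 0.11850808]), 'a': array([-0.74555818,  0.66644055]), 'len': np.float64(0.13958996137960036), 'wid': np.float64(0.019776103254519273), 'cap': np.float64(0.04148792728894468), 'col': array([218.,  72.,  70.])}
{'pix': (np.float64(219.0), np.float64(304.0)), 'mid': array([0.40182055, 0.26665396]), 'a': array([-0.93544336,  0.35347663]), 'len': np.float64(0.14006824056110195), 'wid': np.float64(0.019635044592006434), 'cap': np.float64(0.03948703855293524), 'col': array([216.,  74.,  71.])}
dockTL [[0.65222756 0.04508215 0.        ]] [[0.63773465 0.04116367 0.09      ]]
dockTR [[ 0.64792244 -0.16382155  0.        ]] [[ 0.63375438 -0.1519772   0.09      ]]
dockBL [[0.52566643 0.0475382  0.        ]] [[0.5207232 0.0434344 0.09     ]]
dockBR [[ 0.52158986 -0.16176829  0.        ]] [[ 0.51695423 -0.15007887  0.09      ]]
```

View pics/crop1.png

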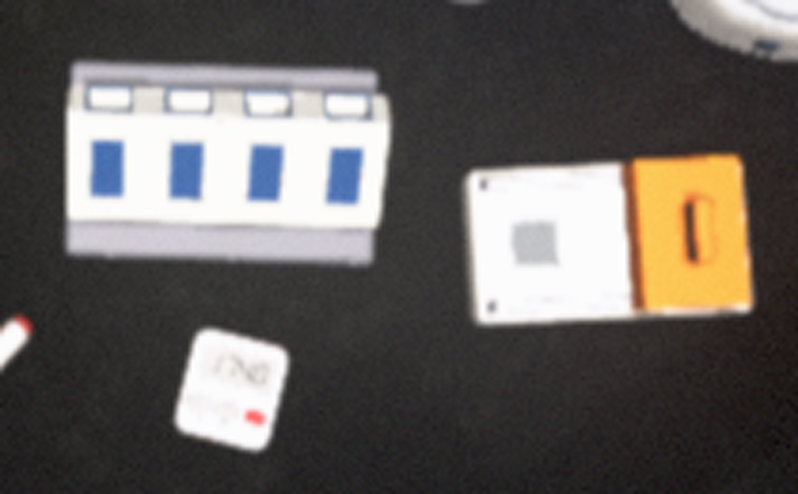

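Run:
```python
from h import *
from station import r
c=dict(np.load("top0.npz"))
f=lambda u:np.array(u)/3.8+[290,190]-.37
W=ray(c,[f(u) for u in((109,97),(188,99),(267,101),(347,104))],.088);print("wells",W.round(4))
print("base corners",ray(c,[f(u) for u in((72,63),(377,72),(67,252),(371,263))],.004).round(4))
print("tab",ray(c,[f((705,229))],.104).round(4))
print("console bl, tl",ray(c,[f(u) for u in((466,170),(478,326))],.037).round(4))
s=r.sense();print(r.capture("wrist")["hand_eye"].round(3))
print(delta(s,[.55,-.06,.40],down([-1,0])))
print(delta(s,[.57,-.28,.40],down([-1,0])))
```

```text
wells [[ 0.6212  0.0187  0.088 ]
 [ 0.6207 -0.0309  0.088 ]
 [ 0.6203 -0.0805  0.088 ]
 [ 0.6193 -0.1307  0.088 ]]
base corners [[ 0.6562  0.0461  0.004 ]
 [ 0.6535 -0.1603  0.004 ]
 [ 0.5281  0.0467  0.004 ]
 [ 0.5243 -0.1568  0.004 ]]
tab [[ 0.5432 -0.349   0.104 ]]
console bl, tl [[ 0.5844 -0.2145  0.037 ]
 [ 0.4828 -0.2222  0.037 ]]
[[-0.001 -0.96  -0.281  0.076]
 [ 1.    -0.001 -0.    -0.   ]
 [ 0.    -0.281  0.96  -0.136]
 [ 0.     0.     0.     1.   ]]Traceback (most recent call last):
  File "<stdin>", line 10, in <module>
  File "h.py", line 19, in down
    x=np.array([cap[0],cap[1],0]);x/=np.linalg.norm(x);z=np.array([0,0,-1.]);return np.c_[x,np.cross(z,x),z]
                                  ^^^^^^^^^^^^^^^^^^^^
numpy._core._exceptions._UFuncOutputCastingError: Cannot cast ufunc 'divide' output from dtype('float64') to dtype('int64') with casting rule 'same_kind'
```

```bash
sed -i 's/x=np.array(\[cap\[0\],cap\[1\],0\])/x=np.array([cap[0],cap[1],0.])/' h.py
python3 - <<'E'
from h import *
from station import r
s=r.sense();print(delta(s,[.50,-.16,.38],down([-1,0])))
E
```

```text
(array([-382.1,  264.9, -132.9]), array([ 0.002, -0.001,  0.446]))
```

Emit:
{"op": "move_arm", "data": {
  "series": [
    {"grip":1,"xyz":[-96,66,-133],"angular":[0,0,0.11]},
    {"grip":1,"xyz":[-191,132,-133],"angular":[0,0,0.22]},
    {"grip":1,"xyz":[-287,199,-133],"angular":[0,0,0.33]},
    {"grip":1,"xyz":[-382,265,-133],"angular":[0,0,0.446]},
    {"grip":1,"xyz":[-382,265,-133],"angular":[0,0,0.446]},
    {"grip":1,"xyz":[-382,265,-133],"angular":[0,0,0.446]},
    {"grip":1,"xyz":[-382,265,-133],"angular":[0,0,0.446]},
    {"grip":1,"xyz":[-382,265,-133],"angular":[0,0,0.446]},
    {"grip":1,"xyz":[-382,265,-133],"angular":[0,0,0.446]},
    {"grip":1,"xyz":[-382,265,-133],"angular":[0,0,0.446]}
  ]
}}

```text
time_s: 1.15
tcp_pos: [0.5005, -0.1578, 0.3809]
ee_rot: [[-1.0, -0.001, 0.0], [-0.001, 1.0, 0.0], [-0.0, 0.0, -1.0]]
wrist_force: [0.8, -0.3, -0.9]
gripper_width: 1.001
gripper_force: 0.0
```

Emit:
{"op": "move_arm", "data": {
  "series": [
    {"grip":1,"xyz":[0,0,0],"angular":[0,0,0]},
    {"grip":1,"xyz":[0,0,0],"angular":[0,0,0]},
    {"grip":1,"xyz":[0,0,0],"angular":[0,0,0]}
  ]
}}

```text
time_s: 1.45
tcp_pos: [0.4994, -0.1605, 0.3801]
ee_rot: [[-1.0, 0.001, -0.001], [0.001, 1.0, 0.0], [0.001, 0.0, -1.0]]
wrist_force: [-0.9, -0.9, 1.1]
gripper_width: 1.004
gripper_force: 0.0
```

Run:
```python
from h import *
from station import r
s=r.sense();print(s["time_s"],s["tcp_pos"],s["ee_rot"].round(3))
w=r.capture("wrist");c=wcam(w,s);np.savez("w1.npz",**c);print(c["camera_matrix"][0,0])
img=c["img"][:,:,::-1].copy()
W=np.array([[.6212,.0187,.088],[.6207,-.0309,.088],[.6203,-.0805,.088],[.6193,-.1307,.088],[.5432,-.349,.104]])
for p in proj(c,W): cv2.drawMarker(img,tuple(int(v) for v in p.round()),(0,0,255),0,7)
print(proj(c,W).round(1))
cv2.imwrite("pics/w1.png",img)
```

```text
1.45 [ 0.49938155 -0.16049297  0.38011639] [[-1.     0.001 -0.001]
 [ 0.001  1.     0.   ]
 [ 0.001  0.    -1.   ]]
403.98236807876526
[[476.9 301.8]
 [434.  301.5]
 [391.1 301.2]
 [347.6 300.5]
 [144.4 241.3]]
```

View pics/w1.png

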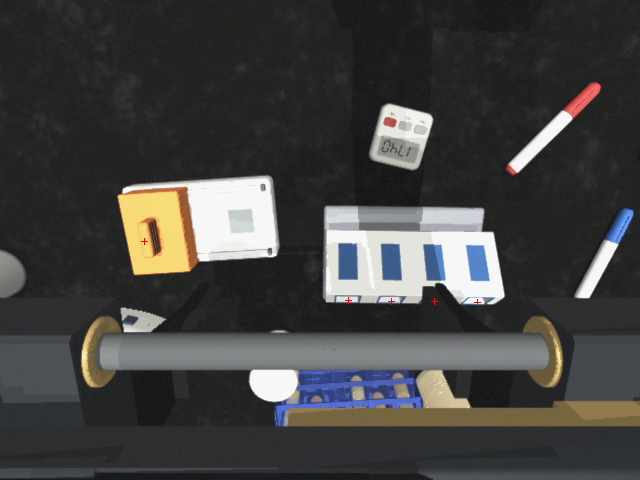

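```bash
cat >> h.py <<'E'
Y0=np.array([.013,1,0]);Y0/=np.linalg.norm(Y0)
WELL={1:(.6212,.0187,.088),2:(.6207,-.0309,.088),3:(.6203,-.0805,.088),4:(.6193,-.1307,.088)}
H=np.array([Y0[1],-Y0[0],0]);c40,s40=np.cos(np.radians(40)),np.sin(np.radians(40))
ZW=c40*H+[0,0,s40];XW=s40*H-[0,0,c40]
RW=np.c_[-ZW,Y0,XW]
def wellpose(k,d,off=.019): return np.array(WELL[k])+d*ZW-off*XW,RW
def plan(s,wps):
    for n,p,R in wps:
        d,a=delta(s,p,R);print(n,d.tolist(),a.tolist(),"|d|",round(float(np.linalg.norm(d))),"deg",round(float(np.degrees(np.linalg.norm(a)))))
        s=dict(ee_rot=R,tcp_pos=np.array(p))
def pick(mid,a,g=.04,zg=.0275):
    a=np.array(a)/np.linalg.norm(a);p=np.array(mid)-g*a;R=down(a)
    return [("above",[*p,.12],R),("grasp",[*p,zg],R)]
def place(k,p):
    """lift, via, pre, in, for well k, from grasp point p"""
    v=wellpose(k,.123)[0]
    return [("via",[v[0]-.06,v[1],.30],RW),("pre",v,RW),("in",wellpose(k,.034)[0],RW)]
E
python3 - <<'E'
from h import *
from station import r
s=r.sense();c=r.capture("top");np.savez("t1.npz",**c)
for b in blobs(c):
    if .07<b["len"]<.16 and b["wid"]<.03 and b["mid"][1]<.6: print(b["mid"],b["a"],b["len"],b["cap"],b["col"])
k=[b for b in blobs(c) if .12<b["len"]<.16 and b["wid"]<.03 and b["mid"][1]<.17]
if k:
    P=pick(k[0]["mid"],k[0]["a"]);plan(s,P+[("lift",[*P[1][1][:2],.25],P[1][2])]+place(4,0))
E
```

```text
[0.59361871 0.21249309] [-0.95260353  0.3042146 ] 0.13888944287872756 0.0459735332074506 [ 59.  98. 179.]
[0.57941189 0.35835355] [-0.8135366   0.58151371] 0.08834985644454318 None None
[0.40223433 0.26648808] [-0.93629873  0.35120462] 0.13826627432358396 0.04214805015658589 [190.  62.  60.]
```

Run:
```python
from h import *
from station import r
s=r.sense();c=dict(np.load("w1.npz"))
q=[b for b in blobs(c,amax=6000) if .12<b["len"]<.16 and b["wid"]<.03]
for b in q: print(b["mid"],b["a"],b["len"],b["wid"],b["col"])
P=pick([.4304,.1185],[-.7456,.6664]);plan(s,P+[("lift",[*P[1][1][:2],.25],P[1][2])]+place(4,0))
```

```text
[0.43011118 0.11901351] [-0.74190809  0.6705016 ] 0.1393278313618917 0.018151231969340525 [230.  97.  94.]
[0.591058   0.21296954] [-0.95142912  0.30786788] 0.13142845711654902 0.021255112803649855 [ 85. 134. 224.]
above [39.3, 252.8, 260.3] [-0.0, -0.001, 0.727] |d| 365 deg 42
grasp [0.0, 0.0, 92.5] [0.0, 0.0, 0.0] |d| 92 deg 0
lift [0.0, 0.0, -222.5] [0.0, 0.0, 0.0] |d| 222 deg 0
via [-284.0, -46.1, -50.0] [-0.25, -0.668, -0.687] |d| 292 deg 57
pre [30.1, 0.8, 129.3] [0.0, 0.0, 0.0] |d| 133 deg 0
in [89.0, 0.0, -0.0] [0.0, 0.0, 0.0] |d| 89 deg 0
```

Emit:
{"op": "move_arm", "data": {
  "series": [
    {"grip":0.7,"xyz":[8,50,50],"angular":[0,0,0.145]},
    {"grip":0.7,"xyz":[16,100,100],"angular":[0,0,0.29]},
    {"grip":0.7,"xyz":[24,150,150],"angular":[0,0,0.436]},
    {"grip":0.7,"xyz":[32,200,200],"angular":[0,0,0.58]},
    {"grip":0.7,"xyz":[39.3,252.8,260.3],"angular":[0,0,0.727]},
    {"grip":0.7,"xyz":[39.3,252.8,260.3],"angular":[0,0,0.727]},
    {"grip":0.7,"xyz":[39.3,252.8,260.3],"angular":[0,0,0.727]},
    {"grip":0.7,"xyz":[39.3,252.8,260.3],"angular":[0,0,0.727]},
    {"grip":0.7,"xyz":[39.3,252.8,260.3],"angular":[0,0,0.727]},
    {"grip":0.7,"xyz":[39.3,252.8,260.3],"angular":[0,0,0.727]}
  ]
}}

```text
time_s: 2.55
tcp_pos: [0.4611, 0.0921, 0.1206]
ee_rot: [[-0.747, 0.665, 0.0], [0.665, 0.747, -0.0], [-0.0, 0.0, -1.0]]
wrist_force: [-0.9, 1.0, -0.2]
gripper_width: 0.699
gripper_force: 0.0
```

Emit:
{"op": "move_arm", "data": {
  "series": [
    {"grip":0.7,"xyz":[0,0,25],"angular":[0,0,0]},
    {"grip":0.7,"xyz":[0,0,50],"angular":[0,0,0]},
    {"grip":0.7,"xyz":[0,0,70],"angular":[0,0,0]},
    {"grip":0.7,"xyz":[0,0,82],"angular":[0,0,0]},
    {"grip":0.7,"xyz":[0,0,92],"angular":[0,0,0]},
    {"grip":0.7,"xyz":[0,0,92],"angular":[0,0,0]},
    {"grip":0.7,"xyz":[0,0,92],"angular":[0,0,0]}
  ]
}}

```text
time_s: 3.25
tcp_pos: [0.4614, 0.0925, 0.029]
ee_rot: [[-0.747, 0.665, 0.001], [0.665, 0.747, 0.001], [-0.001, 0.001, -1.0]]
wrist_force: [-0.1, 0.5, 0.9]
gripper_width: 0.702
gripper_force: 0.0
```

Emit:
{"op": "move_arm", "data": {
  "series": [
    {"grip":0,"xyz":[0,0,0],"angular":[0,0,0]},
    {"grip":0,"xyz":[0,0,0],"angular":[0,0,0]},
    {"grip":0,"xyz":[0,0,0],"angular":[0,0,0]},
    {"grip":0,"xyz":[0,0,0],"angular":[0,0,0]},
    {"grip":0,"xyz":[0,0,0],"angular":[0,0,0]},
    {"grip":0,"xyz":[0,0,0],"angular":[0,0,0]},
    {"grip":0,"xyz":[0,0,0],"angular":[0,0,0]},
    {"grip":0,"xyz":[0,0,0],"angular":[0,0,0]}
  ]
}}

```text
time_s: 4.05
tcp_pos: [0.4606, 0.0927, 0.0282]
ee_rot: [[-0.747, 0.665, -0.0], [0.665, 0.747, -0.0], [0.0, -0.0, -1.0]]
wrist_force: [0.1, 0.2, 0.6]
gripper_width: 0.184
gripper_force: 29.9
```

Grasped (16 mm opening). Lift and go to the via and pre poses, then check before insertion.

Emit:
{"op": "move_arm", "data": {
  "series": [
    {"grip":0,"xyz":[0,0,-40],"angular":[0,0,0]},
    {"grip":0,"xyz":[0,0,-85],"angular":[0,0,0]},
    {"grip":0,"xyz":[0,0,-130],"angular":[0,0,0]},
    {"grip":0,"xyz":[0,0,-175],"angular":[0,0,0]},
    {"grip":0,"xyz":[0,0,-222],"angular":[0,0,0]},
    {"grip":0,"xyz":[0,0,-222],"angular":[0,0,0]}
  ]
}}

```text
time_s: 4.65
tcp_pos: [0.4639, 0.094, 0.2572]
ee_rot: [[-0.748, 0.664, 0.014], [0.664, 0.748, 0.006], [-0.007, 0.014, -1.0]]
wrist_force: [0.7, 1.2, -0.2]
gripper_width: 0.184
gripper_force: 29.9
```

Emit:
{"op": "move_arm", "data": {
  "series": [
    {"grip":0,"xyz":[-36,-6,-6],"angular":[-0.031,-0.084,-0.086]},
    {"grip":0,"xyz":[-71,-12,-12],"angular":[-0.062,-0.167,-0.172]},
    {"grip":0,"xyz":[-106,-17,-19],"angular":[-0.094,-0.25,-0.258]},
    {"grip":0,"xyz":[-142,-23,-25],"angular":[-0.125,-0.334,-0.344]},
    {"grip":0,"xyz":[-177,-29,-31],"angular":[-0.156,-0.418,-0.43]},
    {"grip":0,"xyz":[-213,-35,-37],"angular":[-0.187,-0.5,-0.515]},
    {"grip":0,"xyz":[-248,-40,-44],"angular":[-0.219,-0.585,-0.6]},
    {"grip":0,"xyz":[-284,-46,-50],"angular":[-0.25,-0.668,-0.687]},
    {"grip":0,"xyz":[-284,-46,-50],"angular":[-0.25,-0.668,-0.687]},
    {"grip":0,"xyz":[-284,-46,-50],"angular":[-0.25,-0.668,-0.687]}
  ]
}}

```text
time_s: 5.65
tcp_pos: [0.6421, -0.1318, 0.2991]
ee_rot: [[-0.767, 0.013, 0.642], [0.01, 1.0, -0.008], [-0.642, 0.0, -0.767]]
wrist_force: [-1.0, -0.4, -0.9]
gripper_width: 0.188
gripper_force: 29.9
```

Emit:
{"op": "move_arm", "data": {
  "series": [
    {"grip":0,"xyz":[8,0,33],"angular":[0,0,0]},
    {"grip":0,"xyz":[15,0,66],"angular":[0,0,0]},
    {"grip":0,"xyz":[23,1,98],"angular":[0,0,0]},
    {"grip":0,"xyz":[30,1,129],"angular":[0,0,0]},
    {"grip":0,"xyz":[30,1,129],"angular":[0,0,0]},
    {"grip":0,"xyz":[30,1,129],"angular":[0,0,0]},
    {"grip":0,"xyz":[30,1,129],"angular":[0,0,0]}
  ]
}}

```text
time_s: 6.35
tcp_pos: [0.7048, -0.1385, 0.1901]
ee_rot: [[-0.774, -0.007, 0.634], [0.007, 1.0, 0.019], [-0.634, 0.019, -0.773]]
wrist_force: [0.4, 0.3, -0.5]
gripper_width: 0.188
gripper_force: 29.9
```

Run:
```python
from h import *
from station import r
s=r.sense();print(s["time_s"],delta(s,*wellpose(4,.123)),s["gripper_width"])
w=r.capture("wrist");c=wcam(w,s)
t=r.capture("top")
A=c["img"][:,:,::-1].copy();B=cv2.resize(t["img"][170:290,290:450,::-1],(640,480),interpolation=cv2.INTER_CUBIC)
M=np.array(WELL[4])
for k in(1,2,3,4):
    p=proj(c,np.array(WELL[k]))[0];cv2.drawMarker(A,tuple(int(v) for v in p),(0,0,255),0,9)
    p=(proj(t,np.array(WELL[k]))[0]-[290,170]+.5)*4;cv2.drawMarker(B,tuple(int(v) for v in p),(0,0,255),0,9)
cv2.imwrite("pics/p2.png",cv2.resize(np.hstack([A,B]),(800,300),interpolation=cv2.INTER_AREA))
```

```text
6.35 (array([8.2, 6.6, 4.5]), array([ 0.027, -0.012,  0.003])) 0.1880294803505134
```

View pics/p2.png

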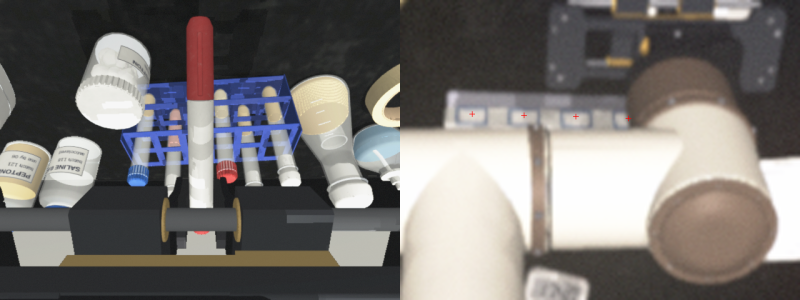

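Emit:
{"op": "move_arm", "data": {
  "series": [
    {"grip":0,"xyz":[0,0,0],"angular":[0,0,0]},
    {"grip":0,"xyz":[0,0,0],"angular":[0,0,0]},
    {"grip":0,"xyz":[0,0,0],"angular":[0,0,0]},
    {"grip":0,"xyz":[0,0,0],"angular":[0,0,0]},
    {"grip":0,"xyz":[0,0,0],"angular":[0,0,0]},
    {"grip":0,"xyz":[0,0,0],"angular":[0,0,0]}
  ]
}}

```text
time_s: 7.05
tcp_pos: [0.7052, -0.1391, 0.1888]
ee_rot: [[-0.774, -0.006, 0.633], [0.008, 1.0, 0.018], [-0.633, 0.019, -0.774]]
wrist_force: [-0.5, -1.3, -0.3]
gripper_width: 0.189
gripper_force: 29.9
```

Run:
```python
from h import *
from station import r
s=r.sense();print(s["time_s"],s["joints"].round(1),s["joint_velocities"].round(1),delta(s,*wellpose(4,.123)),s["gripper_width"])
c=dict(np.load("top0.npz"));w=dict(np.load("w1.npz"));t=r.capture("top")
o=[cv2.resize(i["img"][y:y+h,x:x+k,::-1],(800,200),interpolation=cv2.INTER_CUBIC) for i,x,y,k,h in((c,300,203,100,25),(w,310,260,200,50),(t,300,203,100,25))]
for i,(g,x,y,f) in enumerate(((c,300,203,8),(w,310,260,4),(t,300,203,8))):
    for k in WELL:
        p=(proj(g,np.array(WELL[k]))[0]-[x,y]+.5)*f;cv2.drawMarker(o[i],tuple(int(v) for v in p),(0,0,255),0,12)
cv2.imwrite("pics/p3.png",np.vstack(o))
```

```text
7.05 [  1.7  21.5 -20.1   0.1  -9.2 -91.8] [-0.1 -0.   0.2 -0.1  0.   0.1] (array([7.6, 7.2, 3.2]), array([ 0.027, -0.013,  0.002])) 0.18924062219049276
```

View pics/p3.png

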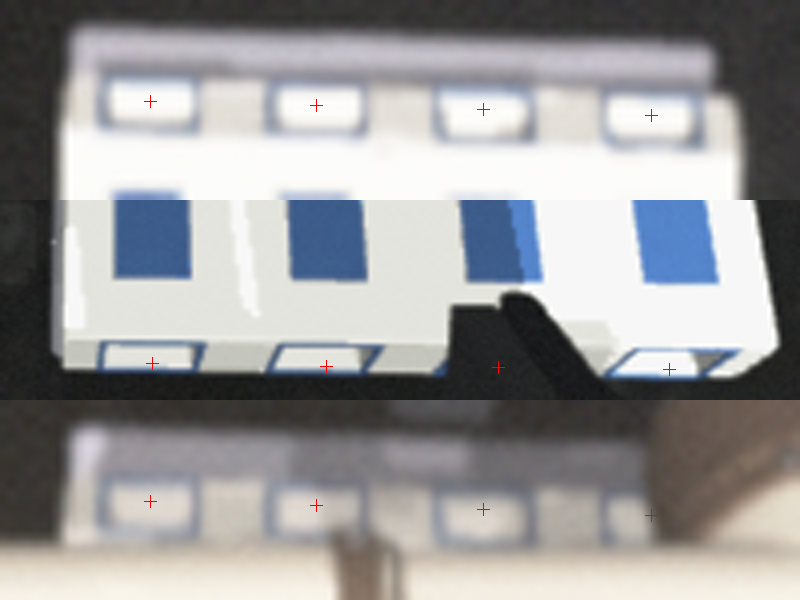

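```bash
cat >> h.py <<'E'
LEAN=np.radians(20);cl,sl=np.cos(LEAN),np.sin(LEAN);AX=.0218
def leanR(cap,d): return np.c_[cap*cl-d*sl,np.cross(d,cap),d*cl+cap*sl]
RWL=leanR(-ZW,XW)
def wellpose(k,d,off=AX): return np.array(WELL[k])+d*ZW-off*RWL[:,2],RWL
def pick(mid,a,g=.04,h=.008):
    a=np.array([*a[:2],0.]);a/=np.linalg.norm(a);R=leanR(a,np.array([0,0,-1.]))
    p=np.array([*mid,h])-g*a-AX*R[:,2]
    return [("above",p-.09*R[:,2],R),("grasp",p,R),("lift",p+[0,0,.2],R)]
def place(k):
    v=wellpose(k,.123)[0]
    return [("via",[v[0]-.06,v[1],.30],RWL),("pre",v,RWL),("in",wellpose(k,.034)[0],RWL)]
E
python3 - <<'E'
from h import *
from station import r
s=r.sense();plan(s,[("via",[.642,-.131,.30],RW),("lift",[.4602,.0918,.25],down([-.7456,.6664])),("down",[.4602,.0918,.0285],down([-.7456,.6664]))])
E
```

```text
via [-21.4, 10.6, -125.9] [0.027, -0.013, 0.002] |d| 128 deg 2
lift [173.6, 220.4, -80.4] [0.25, 0.668, 0.687] |d| 292 deg 57
down [0.0, 0.0, 221.5] [0.0, 0.0, 0.0] |d| 222 deg 0
```

Emit:
{"op": "move_arm", "data": {
  "series": [
    {"grip":0,"xyz":[-5,2,-32],"angular":[0.01,-0.004,0]},
    {"grip":0,"xyz":[-11,5,-63],"angular":[0.01,-0.007,0]},
    {"grip":0,"xyz":[-16,8,-95],"angular":[0.02,-0.01,0]},
    {"grip":0,"xyz":[-21,11,-126],"angular":[0.02,-0.013,0]},
    {"grip":0,"xyz":[-21,11,-126],"angular":[0.02,-0.013,0]}
  ]
}}

```text
time_s: 7.6
tcp_pos: [0.6419, -0.1304, 0.3058]
ee_rot: [[-0.76, 0.006, 0.65], [0.007, 1.0, -0.001], [-0.65, 0.004, -0.76]]
wrist_force: [0.3, -1.2, 0.7]
gripper_width: 0.18
gripper_force: 29.9
```

Emit:
{"op": "move_arm", "data": {
  "series": [
    {"grip":0,"xyz":[22,28,-10],"angular":[0.031,0.084,0.086]},
    {"grip":0,"xyz":[44,55,-20],"angular":[0.062,0.167,0.172]},
    {"grip":0,"xyz":[65,83,-30],"angular":[0.094,0.25,0.258]},
    {"grip":0,"xyz":[87,110,-40],"angular":[0.125,0.334,0.344]},
    {"grip":0,"xyz":[108,138,-50],"angular":[0.156,0.418,0.43]},
    {"grip":0,"xyz":[130,165,-60],"angular":[0.187,0.5,0.515]},
    {"grip":0,"xyz":[152,193,-70],"angular":[0.219,0.585,0.6]},
    {"grip":0,"xyz":[174,220,-80],"angular":[0.25,0.668,0.687]},
    {"grip":0,"xyz":[174,220,-80],"angular":[0.25,0.668,0.687]},
    {"grip":0,"xyz":[174,220,-80],"angular":[0.25,0.668,0.687]}
  ]
}}

```text
time_s: 8.6
tcp_pos: [0.4588, 0.0912, 0.2497]
ee_rot: [[-0.75, 0.661, -0.0], [0.661, 0.75, 0.003], [0.002, 0.002, -1.0]]
wrist_force: [-0.2, -0.6, 0.7]
gripper_width: 0.189
gripper_force: 29.9
```

Run:
```python
from h import *
from station import r
s=r.sense();print(s["time_s"],s["gripper_width"],s["joints"].round(1));plan(s,[("down",[.4602,.0918,.0285],down([-.7456,.6664]))]+pick([.4304,.1185],[-.7456,.6664]))
```

```text
8.6 0.18928310377382193 [  31.1    6.4  -20.4   -0.2  -63.1 -162.4]
down [-1.1, 0.9, 221.2] [0.002, -0.002, 0.007] |d| 221 deg 0
above [-38.2, 0.0, -84.6] [-0.0, 0.349, 0.0] |d| 93 deg 20
grasp [0.0, -0.0, 90.0] [0.0, 0.0, 0.0] |d| 90 deg 0
lift [68.4, 0.0, -187.9] [0.0, 0.0, 0.0] |d| 200 deg 0
```

Emit:
{"op": "move_arm", "data": {
  "series": [
    {"grip":0,"xyz":[0,0,45],"angular":[0,0,0]},
    {"grip":0,"xyz":[0,0,90],"angular":[0,0,0]},
    {"grip":0,"xyz":[0,0,135],"angular":[0,0,0]},
    {"grip":0,"xyz":[0,0,175],"angular":[0,0,0]},
    {"grip":0,"xyz":[-1,1,200],"angular":[0,0,0]},
    {"grip":0,"xyz":[-1,1,212],"angular":[0,0,0]},
    {"grip":0,"xyz":[-1,1,221],"angular":[0,0,0]},
    {"grip":0,"xyz":[-1,1,221],"angular":[0,0,0]},
    {"grip":0,"xyz":[-1,1,221],"angular":[0,0,0]}
  ]
}}

```text
time_s: 9.5
tcp_pos: [0.4602, 0.0917, 0.0295]
ee_rot: [[-0.749, 0.662, 0.0], [0.662, 0.749, 0.004], [0.003, 0.004, -1.0]]
wrist_force: [-0.3, -0.8, -1.0]
gripper_width: 0.191
gripper_force: 3.0
```

Emit:
{"op": "move_arm", "data": {
  "series": [
    {"grip":0.6,"xyz":[0,0,0],"angular":[0,0,0]},
    {"grip":0.6,"xyz":[0,0,0],"angular":[0,0,0]},
    {"grip":0.6,"xyz":[0,0,0],"angular":[0,0,0]},
    {"grip":0.6,"xyz":[0,0,0],"angular":[0,0,0]},
    {"grip":0.6,"xyz":[0,0,-30],"angular":[0,0,0]},
    {"grip":0.6,"xyz":[0,0,-70],"angular":[0,0,0]},
    {"grip":0.6,"xyz":[0,0,-85],"angular":[0,0,0]},
    {"grip":0.6,"xyz":[0,0,-85],"angular":[0,0,0]},
    {"grip":0.6,"xyz":[0,0,-85],"angular":[0,0,0]}
  ]
}}

```text
time_s: 10.4
tcp_pos: [0.4594, 0.0915, 0.1141]
ee_rot: [[-0.749, 0.663, -0.001], [0.663, 0.749, 0.004], [0.003, 0.003, -1.0]]
wrist_force: [-0.5, -0.1, -0.6]
gripper_width: 0.6
gripper_force: 0.0
```

Emit:
{"op": "move_arm", "data": {
  "series": [
    {"grip":0.6,"xyz":[-13,0,0],"angular":[0,0.12,0]},
    {"grip":0.6,"xyz":[-26,0,0],"angular":[0,0.24,0]},
    {"grip":0.6,"xyz":[-38,0,0],"angular":[0,0.349,0]},
    {"grip":0.6,"xyz":[-38,0,0],"angular":[0,0.349,0]},
    {"grip":0.6,"xyz":[-38,0,0],"angular":[0,0.349,0]},
    {"grip":0.6,"xyz":[-38,0,0],"angular":[0,0.349,0]}
  ]
}}

```text
time_s: 11.0
tcp_pos: [0.4869, 0.0665, 0.1131]
ee_rot: [[-0.703, 0.662, -0.259], [0.621, 0.75, 0.229], [0.346, 0.0, -0.938]]
wrist_force: [0.4, 0.9, 1.0]
gripper_width: 0.603
gripper_force: 0.0
```

Run:
```python
from h import *
from station import r
s=r.sense();w=r.capture("wrist");c=wcam(w,s);cv2.imwrite("pics/w4.png",c["img"][:,:,::-1])
for b in blobs(c,amax=20000):
    if .1<b["len"]<.16 and b["wid"]<.03: print(b["pix"],b["mid"],b["a"],b["len"],b["wid"],b["col"])
print(s["time_s"],s["gripper_width"],s["joints"].round(1));plan(s,pick([.4304,.1185],[-.7456,.6664])+place(4))
```

```text
(np.float64(324.0), np.float64(191.0)) [0.43011423 0.11942762] [-0.7475064   0.66425461] 0.13869822793093944 0.017305634134262973 [245. 119. 117.]
11.0 0.6030076348165226 [  15.9   24.6  -12.8  -18.7  -65.  -137.5]
above [-1.4, 1.1, -0.5] [-0.002, -0.004, 0.006] |d| 2 deg 0
grasp [0.0, -0.0, 90.0] [0.0, 0.0, 0.0] |d| 90 deg 0
lift [68.4, 0.0, -187.9] [0.0, 0.0, 0.0] |d| 200 deg 0
via [-238.8, -42.9, -163.0] [0.0, -0.668, -0.731] |d| 292 deg 57
pre [-17.9, 0.8, 126.2] [0.0, 0.0, 0.0] |d| 127 deg 0
in [83.6, 0.0, 30.4] [0.0, 0.0, 0.0] |d| 89 deg 0
```

Emit:
{"op": "move_arm", "data": {
  "series": [
    {"grip":0.6,"xyz":[-1,1,25],"angular":[0,0,0]},
    {"grip":0.6,"xyz":[-1,1,50],"angular":[0,0,0]},
    {"grip":0.6,"xyz":[-1,1,70],"angular":[0,0,0]},
    {"grip":0.6,"xyz":[-1,1,82],"angular":[0,0,0]},
    {"grip":0.6,"xyz":[-1,1,90],"angular":[0,0,0]},
    {"grip":0.6,"xyz":[-1,1,90],"angular":[0,0,0]},
    {"grip":0.6,"xyz":[-1,1,90],"angular":[0,0,0]}
  ]
}}

```text
time_s: 11.75
tcp_pos: [0.4671, 0.0874, 0.0299]
ee_rot: [[-0.705, 0.662, -0.256], [0.62, 0.75, 0.23], [0.344, 0.004, -0.939]]
wrist_force: [-0.1, 0.7, 1.1]
gripper_width: 0.597
gripper_force: 0.0
```

Emit:
{"op": "move_arm", "data": {
  "series": [
    {"grip":0,"xyz":[0,0,0],"angular":[0,0,0]},
    {"grip":0,"xyz":[0,0,0],"angular":[0,0,0]},
    {"grip":0,"xyz":[0,0,0],"angular":[0,0,0]},
    {"grip":0,"xyz":[0,0,0],"angular":[0,0,0]},
    {"grip":0,"xyz":[0,0,0],"angular":[0,0,0]},
    {"grip":0,"xyz":[0,0,0],"angular":[0,0,0]},
    {"grip":0,"xyz":[0,0,0],"angular":[0,0,0]}
  ]
}}

```text
time_s: 12.45
tcp_pos: [0.4666, 0.0872, 0.0293]
ee_rot: [[-0.704, 0.662, -0.257], [0.621, 0.749, 0.23], [0.345, 0.003, -0.939]]
wrist_force: [-0.3, -0.0, 0.4]
gripper_width: 0.184
gripper_force: 30.0
```

Emit:
{"op": "move_arm", "data": {
  "series": [
    {"grip":0,"xyz":[14,0,-38],"angular":[0,0,0]},
    {"grip":0,"xyz":[28,0,-76],"angular":[0,0,0]},
    {"grip":0,"xyz":[41,0,-114],"angular":[0,0,0]},
    {"grip":0,"xyz":[55,0,-152],"angular":[0,0,0]},
    {"grip":0,"xyz":[68,0,-188],"angular":[0,0,0]},
    {"grip":0,"xyz":[68,0,-188],"angular":[0,0,0]}
  ]
}}

```text
time_s: 13.05
tcp_pos: [0.4696, 0.0865, 0.2347]
ee_rot: [[-0.709, 0.662, -0.245], [0.62, 0.75, 0.232], [0.338, 0.012, -0.941]]
wrist_force: [1.0, 0.1, -0.8]
gripper_width: 0.187
gripper_force: 30.0
```

Emit:
{"op": "move_arm", "data": {
  "series": [
    {"grip":0,"xyz":[-30,-5,-20],"angular":[0,-0.084,-0.091]},
    {"grip":0,"xyz":[-60,-11,-41],"angular":[0,-0.167,-0.183]},
    {"grip":0,"xyz":[-90,-16,-61],"angular":[0,-0.25,-0.274]},
    {"grip":0,"xyz":[-119,-21,-82],"angular":[0,-0.334,-0.365]},
    {"grip":0,"xyz":[-149,-27,-102],"angular":[0,-0.418,-0.457]},
    {"grip":0,"xyz":[-179,-32,-122],"angular":[0,-0.5,-0.548]},
    {"grip":0,"xyz":[-209,-38,-143],"angular":[0,-0.585,-0.64]},
    {"grip":0,"xyz":[-239,-43,-163],"angular":[0,-0.668,-0.731]},
    {"grip":0,"xyz":[-239,-43,-163],"angular":[0,-0.668,-0.731]},
    {"grip":0,"xyz":[-239,-43,-163],"angular":[0,-0.668,-0.731]}
  ]
}}

```text
time_s: 14.05
tcp_pos: [0.6478, -0.1323, 0.2984]
ee_rot: [[-0.941, 0.009, 0.339], [0.01, 1.0, 0.001], [-0.339, 0.005, -0.941]]
wrist_force: [0.1, -1.0, -0.5]
gripper_width: 0.184
gripper_force: 30.0
```

Emit:
{"op": "move_arm", "data": {
  "series": [
    {"grip":0,"xyz":[-5,0,32],"angular":[0,0,0]},
    {"grip":0,"xyz":[-9,0,63],"angular":[0,0,0]},
    {"grip":0,"xyz":[-14,1,95],"angular":[0,0,0]},
    {"grip":0,"xyz":[-18,1,126],"angular":[0,0,0]},
    {"grip":0,"xyz":[-18,1,126],"angular":[0,0,0]},
    {"grip":0,"xyz":[-18,1,126],"angular":[0,0,0]},
    {"grip":0,"xyz":[-18,1,126],"angular":[0,0,0]}
  ]
}}

```text
time_s: 14.75
tcp_pos: [0.7089, -0.1305, 0.1893]
ee_rot: [[-0.939, 0.006, 0.344], [0.007, 1.0, 0.001], [-0.344, 0.004, -0.939]]
wrist_force: [-0.6, -1.1, -0.3]
gripper_width: 0.182
gripper_force: 30.0
```

Run:
```python
from h import *
from station import r
s=r.sense();w=r.capture("wrist");c=wcam(w,s);cv2.imwrite("pics/w5.png",c["img"][:,:,::-1])
M=np.array(WELL[4]);t=M+(.015+.136*np.array([0,.33,1]))[:,None]*ZW;print(proj(c,t).round())
print(s["time_s"],s["gripper_width"],s["joints"].round(1));plan(s,place(4)[1:])
```

```text
[[319.  56.]
 [319. 156.]
 [318. 368.]]
14.75 0.18236627114048223 [  2.7  25.5  -5.9   1.4 -38.4 -94.1]
pre [3.3, -1.4, 0.6] [0.006, 0.002, 0.005] |d| 4 deg 0
in [83.6, 0.0, 30.4] [0.0, 0.0, 0.0] |d| 89 deg 0
```

View pics/w5.png

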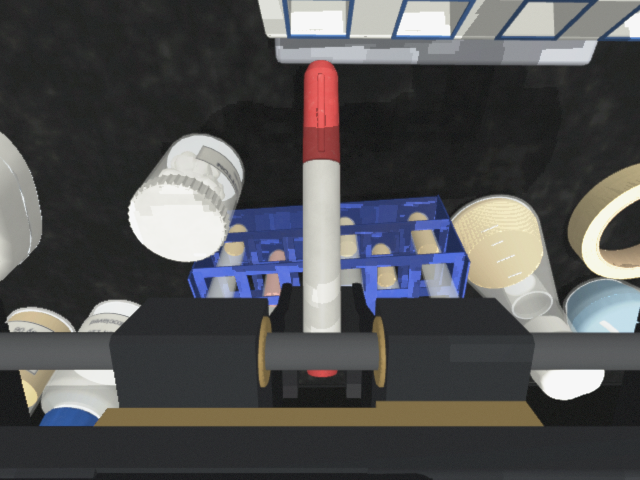

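Emit:
{"op": "move_arm", "data": {
  "series": [
    {"grip":0,"xyz":[12,-1.5,4],"angular":[0,0,0]},
    {"grip":0,"xyz":[24,-1.5,8],"angular":[0,0,0]},
    {"grip":0,"xyz":[36,-1.5,13],"angular":[0,0,0]},
    {"grip":0,"xyz":[46,-1.5,16],"angular":[0,0,0]},
    {"grip":0,"xyz":[56,-1.5,20],"angular":[0,0,0]},
    {"grip":0,"xyz":[66,-1.5,23],"angular":[0,0,0]},
    {"grip":0,"xyz":[75,-1.5,26.5],"angular":[0,0,0]},
    {"grip":0,"xyz":[83,-1.5,29.5],"angular":[0,0,0]},
    {"grip":0,"xyz":[83,-1.5,29.5],"angular":[0,0,0]},
    {"grip":0,"xyz":[83,-1.5,29.5],"angular":[0,0,0]}
  ]
}}

```text
time_s: 15.8
tcp_pos: [0.6409, -0.1318, 0.1314]
ee_rot: [[-0.94, 0.007, 0.342], [0.008, 1.0, 0.001], [-0.342, 0.004, -0.94]]
wrist_force: [1.3, 0.3, 0.2]
gripper_width: 0.187
gripper_force: 30.0
```

Run:
```python
from h import *
from station import r
s=r.sense();print(s["time_s"],s["gripper_width"],s["wrist_force"].round(1));plan(s,[("in",*wellpose(4,.032))])
```

```text
15.8 0.18708756671166246 [1.3 0.3 0.2]
in [5.1, 0.8, 0.6] [0.005, 0.0, 0.005] |d| 5 deg 0
```

Emit:
{"op": "move_arm", "data": {
  "series": [
    {"grip":0,"xyz":[2,0,0.7],"angular":[0,0,0]},
    {"grip":0,"xyz":[4,0,1.4],"angular":[0,0,0]},
    {"grip":0,"xyz":[5.6,0,2],"angular":[0,0,0]},
    {"grip":0,"xyz":[5.6,0,2],"angular":[0,0,0]}
  ]
}}

```text
time_s: 16.2
tcp_pos: [0.6361, -0.1317, 0.1275]
ee_rot: [[-0.94, 0.007, 0.342], [0.008, 1.0, 0.001], [-0.342, 0.004, -0.94]]
wrist_force: [-0.3, 1.0, 0.2]
gripper_width: 0.185
gripper_force: 30.0
```

Emit:
{"op": "move_arm", "data": {
  "series": [
    {"grip":0,"xyz":[1,0,0.4],"angular":[0,0,0]},
    {"grip":0,"xyz":[2,0,0.8],"angular":[0,0,0]},
    {"grip":0,"xyz":[3,0,1.1],"angular":[0,0,0]},
    {"grip":0,"xyz":[3,0,1.1],"angular":[0,0,0]}
  ]
}}

```text
time_s: 16.6
tcp_pos: [0.6359, -0.1316, 0.1274]
ee_rot: [[-0.938, 0.006, 0.348], [0.007, 1.0, 0.001], [-0.348, 0.003, -0.938]]
wrist_force: [3.8, -0.4, 3.5]
gripper_width: 0.182
gripper_force: 30.0
```

Emit:
{"op": "move_arm", "data": {
  "series": [
    {"grip":0.4,"xyz":[0,0,0],"angular":[0,0,0]},
    {"grip":0.4,"xyz":[0,0,0],"angular":[0,0,0]},
    {"grip":0.4,"xyz":[0,0,0],"angular":[0,0,0]},
    {"grip":0.4,"xyz":[0,0,0],"angular":[0,0,0]},
    {"grip":0.4,"xyz":[0,0,-25],"angular":[0,0,0]},
    {"grip":0.4,"xyz":[0,0,-60],"angular":[0,0,0]},
    {"grip":0.4,"xyz":[0,0,-100],"angular":[0,0,0]},
    {"grip":0.4,"xyz":[0,0,-140],"angular":[0,0,0]},
    {"grip":0.4,"xyz":[0,0,-140],"angular":[0,0,0]},
    {"grip":0.4,"xyz":[0,0,-140],"angular":[0,0,0]}
  ]
}}

```text
time_s: 17.6
tcp_pos: [0.5853, -0.1318, 0.2578]
ee_rot: [[-0.939, 0.007, 0.343], [0.009, 1.0, 0.002], [-0.343, 0.004, -0.939]]
wrist_force: [-0.1, -0.1, -0.8]
gripper_width: 0.402
gripper_force: 0.0
```

```bash
cat >> h.py <<'E'
def markers(c,amax=20000):
    o=[]
    for b in blobs(c,amax=amax):
        if b["wid"]<.03 and b["mid"][1]<.6:
            if .12<b["len"]<.16: o.append((b["col"],b["mid"],b["a"]))
            elif .075<b["len"]<.1: o.append(("black",b["mid"]+.0225*b["a"],b["a"]))
    return o
E
python3 - <<'E'
from h import *
from station import r
s=r.sense();w=r.capture("wrist");c=wcam(w,s);t=r.capture("top");print(s["time_s"])
for m in markers(t): print(m)
b=markers(t);b=[m for m in b if m[0] is not None and m[0][2]>m[0][0] and m[0] is not "black"] if b else b
M=WELL[4]; print("cmd exp tip/plug in wrist", proj(c,np.array(M)+np.array([[0],[.06]])*ZW).round())
A=c["img"][:,:,::-1];cv2.imwrite("pics/w6.png",A)
P=pick([.5935,.2125],[-.952,.305]);plan(s,[("up",[.52,.1,.28],P[0][2])]+P+place(3))
E
```

```text
17.6
(array([ 70. , 113.5, 204.5]), array([0.59395255, 0.21222159]), array([-0.95235425,  0.30499408]))
('black', array([0.56160249, 0.37123788]), array([-0.81170547,  0.58406697]))
(array([212.5,  72. ,  70. ]), array([0.40179191, 0.26657884]), array([-0.93539152,  0.35361377]))
cmd exp tip/plug in wrist [[323. 192.]
 [322. 270.]]
up [55.7, 231.4, -42.9] [0.005, 0.693, 0.309] |d| 242 deg 43
above [-164.1, 129.6, 117.9] [0.0, 0.0, 0.0] |d| 240 deg 0
grasp [-0.0, 0.0, 90.0] [0.0, 0.0, 0.0] |d| 90 deg 0
lift [68.4, 0.0, -187.9] [0.0, 0.0, 0.0] |d| 200 deg 0
via [-63.2, -263.8, -99.1] [0.0, -0.693, -0.303] |d| 289 deg 43
pre [-17.9, 0.8, 126.2] [0.0, 0.0, 0.0] |d| 127 deg 0
in [83.6, -0.0, 30.4] [0.0, 0.0, 0.0] |d| 89 deg 0<stdin>:5: SyntaxWarning: "is not" with 'str' literal. Did you mean "!="?
```

View pics/w6.png

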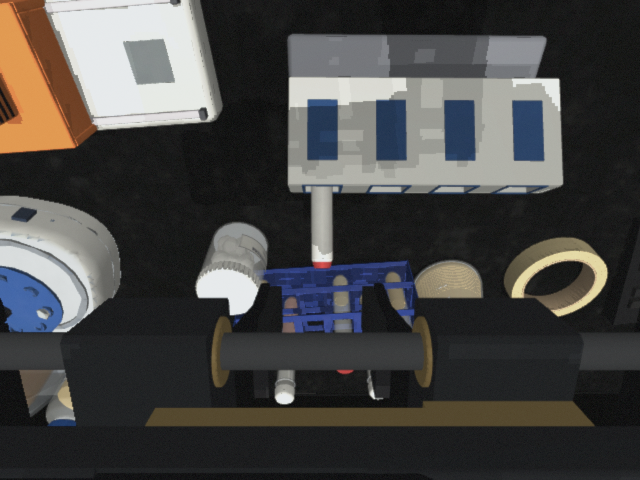

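Emit:
{"op": "move_arm", "data": {
  "series": [
    {"grip":0.6,"xyz":[9,38,-7],"angular":[0,0.115,0.051]},
    {"grip":0.6,"xyz":[19,77,-14],"angular":[0,0.231,0.103]},
    {"grip":0.6,"xyz":[28,116,-21],"angular":[0,0.346,0.155]},
    {"grip":0.6,"xyz":[37,154,-29],"angular":[0,0.462,0.206]},
    {"grip":0.6,"xyz":[46,193,-36],"angular":[0.005,0.578,0.258]},
    {"grip":0.6,"xyz":[56,231,-43],"angular":[0.005,0.693,0.309]},
    {"grip":0.6,"xyz":[56,231,-43],"angular":[0.005,0.693,0.309]}
  ]
}}

```text
time_s: 18.4
tcp_pos: [0.5206, 0.103, 0.2758]
ee_rot: [[-0.893, 0.303, -0.334], [0.285, 0.953, 0.103], [0.349, -0.003, -0.937]]
wrist_force: [-0.4, -0.5, -0.9]
gripper_width: 0.596
gripper_force: 0.0
```

Emit:
{"op": "move_arm", "data": {
  "series": [
    {"grip":0.6,"xyz":[-33,26,24],"angular":[0,0,0]},
    {"grip":0.6,"xyz":[-66,52,47],"angular":[0,0,0]},
    {"grip":0.6,"xyz":[-98,78,71],"angular":[0,0,0]},
    {"grip":0.6,"xyz":[-131,104,94],"angular":[0,0,0]},
    {"grip":0.6,"xyz":[-164,130,118],"angular":[0,0,0]},
    {"grip":0.6,"xyz":[-164,130,118],"angular":[0,0,0]},
    {"grip":0.6,"xyz":[-164,130,118],"angular":[0,0,0]},
    {"grip":0.6,"xyz":[-164,130,118],"angular":[0,0,0]},
    {"grip":0.6,"xyz":[-164,130,118],"angular":[0,0,0]}
  ]
}}

```text
time_s: 19.3
tcp_pos: [0.6683, 0.188, 0.1151]
ee_rot: [[-0.896, 0.305, -0.323], [0.287, 0.952, 0.105], [0.339, 0.001, -0.941]]
wrist_force: [0.7, 0.5, -0.1]
gripper_width: 0.6
gripper_force: 0.0
```

Run:
```python
from h import *
from station import r
s=r.sense();c=wcam(r.capture("wrist"),s);print(s["time_s"])
print(markers(c))
plan(s,pick([.5938,.2123],[-.952,.305]))
```

```text
19.3
[('black', array([0.55953319, 0.37178897]), array([-0.811095  ,  0.58491444])), (array([135., 214., 247.]), array([0.59230502, 0.21236836]), array([-0.95312926,  0.30256341])), (None, array([0.80631201, 0.27442538]), array([-0.31488984, -0.94912823]))]
above [-0.6, 0.4, 2.0] [0.001, 0.003, 0.0] |d| 2 deg 0
grasp [-0.0, 0.0, 90.0] [0.0, 0.0, 0.0] |d| 90 deg 0
lift [68.4, 0.0, -187.9] [0.0, 0.0, 0.0] |d| 200 deg 0
```

Position confirmed; grasp and carry to well 3.

Emit:
{"op": "move_arm", "data": {
  "series": [
    {"grip":0.6,"xyz":[-0.5,0.5,27],"angular":[0,0,0]},
    {"grip":0.6,"xyz":[-0.5,0.5,52],"angular":[0,0,0]},
    {"grip":0.6,"xyz":[-0.5,0.5,72],"angular":[0,0,0]},
    {"grip":0.6,"xyz":[-0.5,0.5,84],"angular":[0,0,0]},
    {"grip":0.6,"xyz":[-0.5,0.5,91.5],"angular":[0,0,0]},
    {"grip":0.6,"xyz":[-0.5,0.5,91.5],"angular":[0,0,0]},
    {"grip":0.6,"xyz":[-0.5,0.5,91.5],"angular":[0,0,0]}
  ]
}}

```text
time_s: 20.05
tcp_pos: [0.6393, 0.1984, 0.0273]
ee_rot: [[-0.895, 0.305, -0.324], [0.287, 0.952, 0.104], [0.341, 0.0, -0.94]]
wrist_force: [0.2, 0.8, 0.8]
gripper_width: 0.593
gripper_force: 0.5
```

Emit:
{"op": "move_arm", "data": {
  "series": [
    {"grip":0,"xyz":[0,0,0],"angular":[0,0,0]},
    {"grip":0,"xyz":[0,0,0],"angular":[0,0,0]},
    {"grip":0,"xyz":[0,0,0],"angular":[0,0,0]},
    {"grip":0,"xyz":[0,0,0],"angular":[0,0,0]},
    {"grip":0,"xyz":[0,0,0],"angular":[0,0,0]},
    {"grip":0,"xyz":[0,0,0],"angular":[0,0,0]},
    {"grip":0,"xyz":[0,0,0],"angular":[0,0,0]}
  ]
}}

```text
time_s: 20.75
tcp_pos: [0.6392, 0.1984, 0.0269]
ee_rot: [[-0.895, 0.305, -0.325], [0.286, 0.952, 0.104], [0.341, -0.0, -0.94]]
wrist_force: [-0.3, -0.2, 6.9]
gripper_width: 0.19
gripper_force: 32.1
```

Emit:
{"op": "move_arm", "data": {
  "series": [
    {"grip":0,"xyz":[14,0,-38],"angular":[0,0,0]},
    {"grip":0,"xyz":[28,0,-76],"angular":[0,0,0]},
    {"grip":0,"xyz":[41,0,-114],"angular":[0,0,0]},
    {"grip":0,"xyz":[55,0,-152],"angular":[0,0,0]},
    {"grip":0,"xyz":[68,0,-188],"angular":[0,0,0]},
    {"grip":0,"xyz":[68,0,-188],"angular":[0,0,0]}
  ]
}}

```text
time_s: 21.35
tcp_pos: [0.6416, 0.1988, 0.2323]
ee_rot: [[-0.899, 0.305, -0.315], [0.285, 0.952, 0.107], [0.333, 0.006, -0.943]]
wrist_force: [0.6, -0.7, 1.0]
gripper_width: 0.187
gripper_force: 29.9
```

Emit:
{"op": "move_arm", "data": {
  "series": [
    {"grip":0,"xyz":[-9,-37,-14],"angular":[0,-0.099,-0.043]},
    {"grip":0,"xyz":[-18,-75,-28],"angular":[0,-0.198,-0.087]},
    {"grip":0,"xyz":[-27,-113,-42],"angular":[0,-0.297,-0.13]},
    {"grip":0,"xyz":[-36,-151,-57],"angular":[0,-0.396,-0.173]},
    {"grip":0,"xyz":[-45,-188,-71],"angular":[0,-0.495,-0.216]},
    {"grip":0,"xyz":[-54,-226,-85],"angular":[0,-0.594,-0.26]},
    {"grip":0,"xyz":[-63,-264,-99],"angular":[0,-0.693,-0.303]},
    {"grip":0,"xyz":[-63,-264,-99],"angular":[0,-0.693,-0.303]},
    {"grip":0,"xyz":[-63,-264,-99],"angular":[0,-0.693,-0.303]}
  ]
}}

```text
time_s: 22.25
tcp_pos: [0.6465, -0.0823, 0.297]
ee_rot: [[-0.94, 0.015, 0.34], [0.014, 1.0, -0.005], [-0.34, -0.0, -0.94]]
wrist_force: [0.0, -0.1, -0.0]
gripper_width: 0.187
gripper_force: 29.9
```

Emit:
{"op": "move_arm", "data": {
  "series": [
    {"grip":0,"xyz":[-5,0,32],"angular":[0,0,0]},
    {"grip":0,"xyz":[-9,0,63],"angular":[0,0,0]},
    {"grip":0,"xyz":[-14,1,95],"angular":[0,0,0]},
    {"grip":0,"xyz":[-18,1,126],"angular":[0,0,0]},
    {"grip":0,"xyz":[-18,1,126],"angular":[0,0,0]},
    {"grip":0,"xyz":[-18,1,126],"angular":[0,0,0]},
    {"grip":0,"xyz":[-18,1,126],"angular":[0,0,0]},
    {"grip":0,"xyz":[-18,1,126],"angular":[0,0,0]}
  ]
}}

```text
time_s: 23.05
tcp_pos: [0.7078, -0.0809, 0.1873]
ee_rot: [[-0.939, 0.012, 0.344], [0.011, 1.0, -0.005], [-0.344, -0.001, -0.939]]
wrist_force: [0.3, -0.1, 0.6]
gripper_width: 0.188
gripper_force: 29.9
```

```bash
cat >> h.py <<'E'
def check(r,k):
    """at the pre pose: where cap/barrel edge of held marker should be, and how far it is off"""
    s=r.sense();c=wcam(r.capture("wrist"),s);I=c["img"].astype(int)
    tip=s["tcp_pos"]+AX*s["ee_rot"][:,2]+.108*(s["ee_rot"]@RWL.T@-ZW)
    q=proj(c,[tip,tip+.045*ZW])
    print("t",s["time_s"],"w",round(s["gripper_width"],3),"exp tip,junction px",q.round().tolist())
    sub=I[:,290:350];m=(sub.max(2)-sub.min(2)>70)&(np.arange(480)<220)[:,None];ys,xs=np.where(m)
    if len(ys): print("saturated rows",np.percentile(ys,[1,99]),"cols",np.percentile(xs+290,[2,50,98]))
    plan(s,place(k)[1:])
    return c
E
python3 - <<'E'
from h import *
from station import r
check(r,3)
E
```

```text
t 23.05 w 0.188 exp tip,junction px [[322.0, 65.0], [322.0, 164.0]]
saturated rows [  2. 206.] cols [304.   320.   344.32]
pre [0.5, -0.8, -0.5] [-0.0, 0.002, 0.001] |d| 1 deg 0
in [83.6, -0.0, 30.4] [0.0, 0.0, 0.0] |d| 89 deg 0
```

Emit:
{"op": "move_arm", "data": {
  "series": [
    {"grip":0,"xyz":[12,-1,4],"angular":[0,0,0]},
    {"grip":0,"xyz":[24,-1,8],"angular":[0,0,0]},
    {"grip":0,"xyz":[36,-1,12.5],"angular":[0,0,0]},
    {"grip":0,"xyz":[46,-1,16],"angular":[0,0,0]},
    {"grip":0,"xyz":[56,-1,19.5],"angular":[0,0,0]},
    {"grip":0,"xyz":[66,-1,23],"angular":[0,0,0]},
    {"grip":0,"xyz":[74,-1,26],"angular":[0,0,0]},
    {"grip":0,"xyz":[80,-1,28.5],"angular":[0,0,0]},
    {"grip":0,"xyz":[80,-1,28.5],"angular":[0,0,0]}
  ]
}}

```text
time_s: 24.0
tcp_pos: [0.6409, -0.0816, 0.1309]
ee_rot: [[-0.94, 0.013, 0.34], [0.012, 1.0, -0.005], [-0.34, -0.001, -0.94]]
wrist_force: [-0.0, -0.2, -0.0]
gripper_width: 0.188
gripper_force: 29.9
```

Emit:
{"op": "move_arm", "data": {
  "series": [
    {"grip":0,"xyz":[2,0,0.7],"angular":[0,0,0]},
    {"grip":0,"xyz":[4,0,1.4],"angular":[0,0,0]},
    {"grip":0,"xyz":[5.6,0,2],"angular":[0,0,0]},
    {"grip":0,"xyz":[5.6,0,2],"angular":[0,0,0]}
  ]
}}

```text
time_s: 24.4
tcp_pos: [0.6374, -0.0814, 0.1274]
ee_rot: [[-0.94, 0.013, 0.342], [0.012, 1.0, -0.005], [-0.342, -0.001, -0.94]]
wrist_force: [1.0, 0.0, -0.6]
gripper_width: 0.184
gripper_force: 29.9
```

Emit:
{"op": "move_arm", "data": {
  "series": [
    {"grip":0,"xyz":[1,0,0.4],"angular":[0,0,0]},
    {"grip":0,"xyz":[2,0,0.8],"angular":[0,0,0]},
    {"grip":0,"xyz":[3,0,1.1],"angular":[0,0,0]},
    {"grip":0,"xyz":[3,0,1.1],"angular":[0,0,0]}
  ]
}}

```text
time_s: 24.8
tcp_pos: [0.6372, -0.0811, 0.1274]
ee_rot: [[-0.938, 0.012, 0.347], [0.011, 1.0, -0.005], [-0.347, -0.001, -0.938]]
wrist_force: [4.9, -0.1, 5.3]
gripper_width: 0.184
gripper_force: 29.9
```

Bottomed out. Release, retreat, check.

Emit:
{"op": "move_arm", "data": {
  "series": [
    {"grip":0.4,"xyz":[0,0,0],"angular":[0,0,0]},
    {"grip":0.4,"xyz":[0,0,0],"angular":[0,0,0]},
    {"grip":0.4,"xyz":[0,0,0],"angular":[0,0,0]},
    {"grip":0.4,"xyz":[0,0,0],"angular":[0,0,0]},
    {"grip":0.4,"xyz":[0,0,-25],"angular":[0,0,0]},
    {"grip":0.4,"xyz":[0,0,-60],"angular":[0,0,0]},
    {"grip":0.4,"xyz":[0,0,-100],"angular":[0,0,0]},
    {"grip":0.4,"xyz":[0,0,-140],"angular":[0,0,0]},
    {"grip":0.4,"xyz":[0,0,-140],"angular":[0,0,0]},
    {"grip":0.4,"xyz":[0,0,-140],"angular":[0,0,0]}
  ]
}}

```text
time_s: 25.8
tcp_pos: [0.5865, -0.0806, 0.2575]
ee_rot: [[-0.94, 0.013, 0.342], [0.012, 1.0, -0.005], [-0.342, -0.0, -0.94]]
wrist_force: [0.2, -0.4, -1.5]
gripper_width: 0.4
gripper_force: 0.0
```

```bash
cat >> h.py <<'E'
def plug(c,k):
    """pixel of coloured plug near expected plug position of a marker in well k"""
    e=proj(c,np.array(WELL[k])+.06*ZW)[0];u,v=e.astype(int);I=c["img"][max(v-40,0):v+40,u-20:u+20].astype(int)
    m=I.max(2)-I.min(2)>90;ys,xs=np.where(m);print("well",k,"exp",e.round(),"plug",(np.median(xs)+u-20,np.median(ys)+v-40) if len(ys) else None,len(ys))
E
python3 - <<'E'
from h import *
from station import r
s=r.sense();c=wcam(r.capture("wrist"),s);t=r.capture("top");print(s["time_s"]);cv2.imwrite("pics/w7.png",c["img"][:,:,::-1])
plug(c,3);plug(c,4)
for m in markers(t): print(m)
P=pick([.5615,.3713],[-.8117,.584],h=.009);plan(s,[("up",[.48,.15,.28],P[0][2])]+P+place(2))
E
```

```text
25.8
well 3 exp [322. 270.] plug (np.float64(322.0), np.float64(265.0)) 87
well 4 exp [256. 270.] plug (np.float64(256.0), np.float64(264.0)) 90
('black', array([0.56147158, 0.37105338]), array([-0.81375069,  0.58121409]))
up [95.2, 229.1, -58.6] [-0.0, 0.676, 0.623] |d| 255 deg 53
above [-71.0, 227.2, 150.8] [0.0, 0.0, 0.0] |d| 282 deg 0
grasp [0.0, -0.0, 90.0] [0.0, 0.0, 0.0] |d| 90 deg 0
lift [68.4, 0.0, -187.9] [0.0, 0.0, 0.0] |d| 200 deg 0
via [-218.2, -277.2, -154.5] [0.0, -0.676, -0.623] |d| 385 deg 53
pre [-17.9, 0.8, 126.2] [0.0, 0.0, 0.0] |d| 127 deg 0
in [83.6, 0.0, 30.4] [0.0, 0.0, 0.0] |d| 89 deg 0
```

Run:
```python
from h import *
t=dict(np.load("top0.npz"));s=dict(np.load("scene0.npz"))
P=[np.array(c["camera_matrix"])@np.c_[cv2.Rodrigues(c["rvec"])[0],c["tvec"]] for c in(t,s)]
a=np.array([[229,131],[190,43],[243,188],[243,131]],float).T;b=np.array([[333,160],[350,70],[309,205],[338,178]],float).T
X=cv2.triangulatePoints(*P,a,b);print((X[:3]/X[3]).T.round(3))
R=pick([.5615,.3713],[-.8117,.584],h=.009)[1];print(R[1],[(R[1]-d*R[2][:,2]).round(3) for d in(.05,.1,.2,.3)])
```

```text
[[0.81  0.228 0.135]
 [0.877 0.244 0.405]
 [0.699 0.212 0.022]
 [0.829 0.213 0.062]]
[0.60002174 0.34358447 0.0294853 ] [array([0.614, 0.334, 0.076]), array([0.628, 0.324, 0.123]), array([0.656, 0.304, 0.217]), array([0.683, 0.284, 0.311])]
```

Emit:
{"op": "move_arm", "data": {
  "series": [
    {"grip":0.6,"xyz":[13,32,-8],"angular":[0,0.096,0.089]},
    {"grip":0.6,"xyz":[27,65,-16],"angular":[0,0.193,0.178]},
    {"grip":0.6,"xyz":[40,98,-25],"angular":[0,0.29,0.267]},
    {"grip":0.6,"xyz":[54,131,-33],"angular":[0,0.386,0.356]},
    {"grip":0.6,"xyz":[68,164,-42],"angular":[0,0.483,0.445]},
    {"grip":0.6,"xyz":[82,196,-50],"angular":[0,0.58,0.534]},
    {"grip":0.6,"xyz":[95,229,-58.5],"angular":[0,0.676,0.623]},
    {"grip":0.6,"xyz":[95,229,-58.5],"angular":[0,0.676,0.623]}
  ]
}}

```text
time_s: 26.7
tcp_pos: [0.4807, 0.152, 0.2768]
ee_rot: [[-0.761, 0.584, -0.284], [0.549, 0.812, 0.199], [0.347, -0.005, -0.938]]
wrist_force: [0.8, -0.3, -0.2]
gripper_width: 0.6
gripper_force: 0.0
```

Emit:
{"op": "move_arm", "data": {
  "series": [
    {"grip":0.6,"xyz":[-12,38,25],"angular":[0,0,0]},
    {"grip":0.6,"xyz":[-24,76,50],"angular":[0,0,0]},
    {"grip":0.6,"xyz":[-36,114,75],"angular":[0,0,0]},
    {"grip":0.6,"xyz":[-48,152,100],"angular":[0,0,0]},
    {"grip":0.6,"xyz":[-60,190,125],"angular":[0,0,0]},
    {"grip":0.6,"xyz":[-71,227,151],"angular":[0,0,0]},
    {"grip":0.6,"xyz":[-71,227,151],"angular":[0,0,0]},
    {"grip":0.6,"xyz":[-71,227,151],"angular":[0,0,0]},
    {"grip":0.6,"xyz":[-71,227,151],"angular":[0,0,0]},
    {"grip":0.6,"xyz":[-71,227,151],"angular":[0,0,0]}
  ]
}}

```text
time_s: 27.7
tcp_pos: [0.6258, 0.3243, 0.1152]
ee_rot: [[-0.763, 0.584, -0.276], [0.549, 0.811, 0.2], [0.341, 0.002, -0.94]]
wrist_force: [-0.3, 0.5, -0.5]
gripper_width: 0.599
gripper_force: 0.0
```

Run:
```python
from h import *
from station import r
s=r.sense();c=wcam(r.capture("wrist"),s);print(s["time_s"],s["joints"].round(1));cv2.imwrite("pics/w8.png",c["img"][:,:,::-1])
print(markers(c))
plan(s,pick([.5615,.3713],[-.8117,.584],h=.009))
```

```text
27.7 [  32.4   40.6   18.1  -19.1  -75.9 -152.1]
[(array([247., 142., 139.]), array([0.40671187, 0.26440985]), array([-0.93872677,  0.34466222])), (None, array([0.5631807 , 0.36992925]), array([-0.82372432,  0.56699051]))]
above [1.0, 0.6, 1.5] [0.002, 0.001, 0.0] |d| 2 deg 0
grasp [0.0, -0.0, 90.0] [0.0, 0.0, 0.0] |d| 90 deg 0
lift [68.4, 0.0, -187.9] [0.0, 0.0, 0.0] |d| 200 deg 0
```

View pics/w8.png

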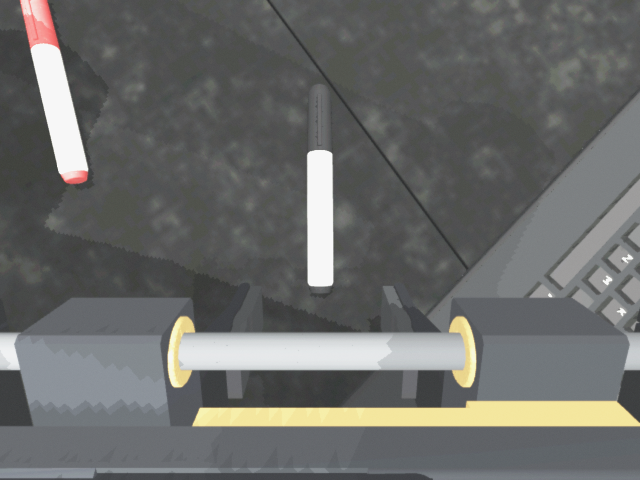

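Emit:
{"op": "move_arm", "data": {
  "series": [
    {"grip":0.6,"xyz":[1,0.5,27],"angular":[0,0,0]},
    {"grip":0.6,"xyz":[1,0.5,52],"angular":[0,0,0]},
    {"grip":0.6,"xyz":[1,0.5,72],"angular":[0,0,0]},
    {"grip":0.6,"xyz":[1,0.5,84],"angular":[0,0,0]},
    {"grip":0.6,"xyz":[1,0.5,91],"angular":[0,0,0]},
    {"grip":0.6,"xyz":[1,0.5,91],"angular":[0,0,0]},
    {"grip":0.6,"xyz":[1,0.5,91],"angular":[0,0,0]}
  ]
}}

```text
time_s: 28.45
tcp_pos: [0.6004, 0.3442, 0.0289]
ee_rot: [[-0.763, 0.584, -0.277], [0.549, 0.812, 0.2], [0.341, 0.001, -0.94]]
wrist_force: [0.4, -0.2, 0.4]
gripper_width: 0.6
gripper_force: 0.0
```

Emit:
{"op": "move_arm", "data": {
  "series": [
    {"grip":0,"xyz":[0,0,0],"angular":[0,0,0]},
    {"grip":0,"xyz":[0,0,0],"angular":[0,0,0]},
    {"grip":0,"xyz":[0,0,0],"angular":[0,0,0]},
    {"grip":0,"xyz":[0,0,0],"angular":[0,0,0]},
    {"grip":0,"xyz":[0,0,0],"angular":[0,0,0]},
    {"grip":0,"xyz":[0,0,0],"angular":[0,0,0]},
    {"grip":0,"xyz":[0,0,0],"angular":[0,0,0]}
  ]
}}

```text
time_s: 29.15
tcp_pos: [0.5996, 0.3441, 0.0276]
ee_rot: [[-0.762, 0.584, -0.279], [0.549, 0.812, 0.199], [0.342, -0.001, -0.94]]
wrist_force: [0.9, 0.2, -0.0]
gripper_width: 0.186
gripper_force: 30.0
```

Emit:
{"op": "move_arm", "data": {
  "series": [
    {"grip":0,"xyz":[14,0,-38],"angular":[0,0,0]},
    {"grip":0,"xyz":[28,0,-76],"angular":[0,0,0]},
    {"grip":0,"xyz":[41,0,-114],"angular":[0,0,0]},
    {"grip":0,"xyz":[55,0,-152],"angular":[0,0,0]},
    {"grip":0,"xyz":[68,0,-188],"angular":[0,0,0]},
    {"grip":0,"xyz":[68,0,-188],"angular":[0,0,0]}
  ]
}}

```text
time_s: 29.75
tcp_pos: [0.6025, 0.3449, 0.2353]
ee_rot: [[-0.767, 0.584, -0.267], [0.547, 0.812, 0.204], [0.336, 0.011, -0.942]]
wrist_force: [0.0, -0.2, -0.1]
gripper_width: 0.186
gripper_force: 29.9
```

Emit:
{"op": "move_arm", "data": {
  "series": [
    {"grip":0,"xyz":[-24,-31,-17],"angular":[0,-0.075,-0.069]},
    {"grip":0,"xyz":[-48,-62,-34],"angular":[0,-0.15,-0.138]},
    {"grip":0,"xyz":[-73,-92,-51],"angular":[0,-0.225,-0.208]},
    {"grip":0,"xyz":[-97,-123,-69],"angular":[0,-0.3,-0.277]},
    {"grip":0,"xyz":[-121,-154,-86],"angular":[0,-0.375,-0.346]},
    {"grip":0,"xyz":[-145,-185,-103],"angular":[0,-0.45,-0.415]},
    {"grip":0,"xyz":[-170,-216,-120],"angular":[0,-0.526,-0.485]},
    {"grip":0,"xyz":[-194,-246,-137],"angular":[0,-0.6,-0.554]},
    {"grip":0,"xyz":[-218,-277,-154.5],"angular":[0,-0.676,-0.623]},
    {"grip":0,"xyz":[-218,-277,-154.5],"angular":[0,-0.676,-0.623]}
  ]
}}

```text
time_s: 30.75
tcp_pos: [0.6459, -0.0352, 0.299]
ee_rot: [[-0.94, 0.017, 0.342], [0.015, 1.0, -0.007], [-0.342, -0.002, -0.94]]
wrist_force: [-0.5, 0.6, 0.1]
gripper_width: 0.186
gripper_force: 29.9
```

Emit:
{"op": "move_arm", "data": {
  "series": [
    {"grip":0,"xyz":[0,0,0],"angular":[0,0,0]},
    {"grip":0,"xyz":[-5,0,32],"angular":[0,0,0]},
    {"grip":0,"xyz":[-9,0,63],"angular":[0,0,0]},
    {"grip":0,"xyz":[-14,1,95],"angular":[0,0,0]},
    {"grip":0,"xyz":[-18,1,126],"angular":[0,0,0]},
    {"grip":0,"xyz":[-18,1,126],"angular":[0,0,0]},
    {"grip":0,"xyz":[-18,1,126],"angular":[0,0,0]},
    {"grip":0,"xyz":[-18,1,126],"angular":[0,0,0]},
    {"grip":0,"xyz":[-18,1,126],"angular":[0,0,0]}
  ]
}}

```text
time_s: 31.65
tcp_pos: [0.7079, -0.0306, 0.1883]
ee_rot: [[-0.939, 0.012, 0.344], [0.012, 1.0, -0.005], [-0.344, -0.0, -0.939]]
wrist_force: [-1.0, -0.2, -0.6]
gripper_width: 0.188
gripper_force: 29.9
```

Run:
```python
from h import *
from station import r
c=check(r,2);g=c["img"].max(2)[20:300:10,300:344:4];cv2.imwrite("pics/w9.png",c["img"][:,:,::-1]);print(c["img"].max(2)[20:260:8,320])
```

```text
t 31.65 w 0.188 exp tip,junction px [[322.0, 65.0], [322.0, 164.0]]
saturated rows [ 3. 41.] cols [292.   319.5  346.74]
pre [0.6, -1.4, 0.6] [-0.0, 0.002, 0.001] |d| 2 deg 0
in [83.6, 0.0, 30.4] [0.0, 0.0, 0.0] |d| 89 deg 0
[233 233 233  91 144 135  35  31  33  35  30  28  29  26  28  18  24  23
  22 119 118 118 116 120 118 118 120 119 117 115]
```

Emit:
{"op": "move_arm", "data": {
  "series": [
    {"grip":0,"xyz":[12,-1.4,4.5],"angular":[0,0,0]},
    {"grip":0,"xyz":[24,-1.4,9],"angular":[0,0,0]},
    {"grip":0,"xyz":[36,-1.4,13.5],"angular":[0,0,0]},
    {"grip":0,"xyz":[46,-1.4,17],"angular":[0,0,0]},
    {"grip":0,"xyz":[56,-1.4,20.5],"angular":[0,0,0]},
    {"grip":0,"xyz":[66,-1.4,24],"angular":[0,0,0]},
    {"grip":0,"xyz":[74,-1.4,27],"angular":[0,0,0]},
    {"grip":0,"xyz":[80,-1.4,29.5],"angular":[0,0,0]},
    {"grip":0,"xyz":[80,-1.4,29.5],"angular":[0,0,0]}
  ]
}}

```text
time_s: 32.6
tcp_pos: [0.6414, -0.0318, 0.1309]
ee_rot: [[-0.94, 0.013, 0.34], [0.012, 1.0, -0.005], [-0.34, -0.001, -0.94]]
wrist_force: [-1.1, 0.5, 0.5]
gripper_width: 0.184
gripper_force: 29.9
```

Emit:
{"op": "move_arm", "data": {
  "series": [
    {"grip":0,"xyz":[2,0,0.7],"angular":[0,0,0]},
    {"grip":0,"xyz":[4,0,1.4],"angular":[0,0,0]},
    {"grip":0,"xyz":[5.6,0,2],"angular":[0,0,0]},
    {"grip":0,"xyz":[5.6,0,2],"angular":[0,0,0]}
  ]
}}

```text
time_s: 33.0
tcp_pos: [0.6376, -0.0317, 0.1271]
ee_rot: [[-0.94, 0.013, 0.341], [0.012, 1.0, -0.005], [-0.341, -0.001, -0.94]]
wrist_force: [-0.4, -0.3, 0.1]
gripper_width: 0.186
gripper_force: 29.9
```

Emit:
{"op": "move_arm", "data": {
  "series": [
    {"grip":0,"xyz":[1,0,0.4],"angular":[0,0,0]},
    {"grip":0,"xyz":[2,0,0.8],"angular":[0,0,0]},
    {"grip":0,"xyz":[3,0,1.1],"angular":[0,0,0]},
    {"grip":0,"xyz":[3,0,1.1],"angular":[0,0,0]}
  ]
}}

```text
time_s: 33.4
tcp_pos: [0.6351, -0.0316, 0.1251]
ee_rot: [[-0.94, 0.013, 0.341], [0.012, 1.0, -0.005], [-0.341, -0.001, -0.94]]
wrist_force: [-0.6, 1.0, -0.7]
gripper_width: 0.183
gripper_force: 29.9
```

Not bottomed yet; push a little more.

Emit:
{"op": "move_arm", "data": {
  "series": [
    {"grip":0,"xyz":[1,0,0.4],"angular":[0,0,0]},
    {"grip":0,"xyz":[2,0,0.8],"angular":[0,0,0]},
    {"grip":0,"xyz":[2,0,0.8],"angular":[0,0,0]}
  ]
}}

```text
time_s: 33.7
tcp_pos: [0.6347, -0.0314, 0.1247]
ee_rot: [[-0.939, 0.012, 0.344], [0.011, 1.0, -0.005], [-0.344, -0.001, -0.939]]
wrist_force: [1.3, -1.0, 2.1]
gripper_width: 0.186
gripper_force: 29.9
```

Emit:
{"op": "move_arm", "data": {
  "series": [
    {"grip":0,"xyz":[1,0,0.4],"angular":[0,0,0]},
    {"grip":0,"xyz":[2,0,0.8],"angular":[0,0,0]},
    {"grip":0,"xyz":[2,0,0.8],"angular":[0,0,0]}
  ]
}}

```text
time_s: 34.0
tcp_pos: [0.6346, -0.031, 0.1246]
ee_rot: [[-0.938, 0.011, 0.347], [0.011, 1.0, -0.004], [-0.347, -0.0, -0.938]]
wrist_force: [4.5, -1.1, 5.1]
gripper_width: 0.182
gripper_force: 29.9
```

Emit:
{"op": "move_arm", "data": {
  "series": [
    {"grip":0.4,"xyz":[0,0,0],"angular":[0,0,0]},
    {"grip":0.4,"xyz":[0,0,0],"angular":[0,0,0]},
    {"grip":0.4,"xyz":[0,0,0],"angular":[0,0,0]},
    {"grip":0.4,"xyz":[0,0,0],"angular":[0,0,0]},
    {"grip":0.4,"xyz":[0,0,-25],"angular":[0,0,0]},
    {"grip":0.4,"xyz":[0,0,-60],"angular":[0,0,0]},
    {"grip":0.4,"xyz":[0,0,-100],"angular":[0,0,0]},
    {"grip":0.4,"xyz":[0,0,-140],"angular":[0,0,0]},
    {"grip":0.4,"xyz":[0,0,-140],"angular":[0,0,0]},
    {"grip":0.4,"xyz":[0,0,-140],"angular":[0,0,0]}
  ]
}}

```text
time_s: 35.0
tcp_pos: [0.5839, -0.0307, 0.2547]
ee_rot: [[-0.94, 0.013, 0.342], [0.012, 1.0, -0.005], [-0.342, -0.0, -0.94]]
wrist_force: [-0.4, 0.3, -1.5]
gripper_width: 0.402
gripper_force: 0.0
```

Run:
```python
from h import *
from station import r
s=r.sense();c=wcam(r.capture("wrist"),s);t=r.capture("top");print(s["time_s"]);cv2.imwrite("pics/w10.png",c["img"][:,:,::-1])
for k in(2,3,4):plug(c,k)
for m in markers(t)+markers(c): print(m)
P=pick([.4018,.2666],[-.9354,.3536],h=.0085);plan(s,[("up",[.48,.15,.28],P[0][2])]+P+place(1))
```

```text
35.0
well 2 exp [322. 276.] plug (np.float64(312.5), np.float64(314.0)) 14
well 3 exp [256. 276.] plug (np.float64(257.0), np.float64(271.0)) 106
well 4 exp [190. 276.] plug (np.float64(191.0), np.float64(271.0)) 129
(None, array([ 0.90821803, -0.17798492]), array([-0.98187455,  0.18953196]))
(None, array([0.91299398, 0.10732287]), array([-0.98712966, -0.15992197]))
('black', array([ 0.96343317, -0.09777061]), array([-0.98060489,  0.19599504]))
up [91.2, 179.3, -60.2] [0.0, 0.691, 0.355] |d| 210 deg 45
above [-23.0, 81.4, 168.8] [0.0, 0.0, 0.0] |d| 189 deg 0
grasp [-0.0, 0.0, 90.0] [0.0, 0.0, 0.0] |d| 90 deg 0
lift [68.4, 0.0, -187.9] [0.0, 0.0, 0.0] |d| 200 deg 0
via [-230.2, -145.9, -159.4] [0.0, -0.691, -0.356] |d| 316 deg 45
pre [-17.9, 0.8, 126.2] [0.0, 0.0, 0.0] |d| 127 deg 0
in [83.6, 0.0, 30.4] [0.0, 0.0, 0.0] |d| 89 deg 0
```

Emit:
{"op": "move_arm", "data": {
  "series": [
    {"grip":0.6,"xyz":[15,30,-10],"angular":[0,0.115,0.059]},
    {"grip":0.6,"xyz":[30,60,-20],"angular":[0,0.23,0.118]},
    {"grip":0.6,"xyz":[45,90,-30],"angular":[0,0.345,0.178]},
    {"grip":0.6,"xyz":[61,120,-40],"angular":[0,0.46,0.237]},
    {"grip":0.6,"xyz":[76,150,-50],"angular":[0,0.576,0.296]},
    {"grip":0.6,"xyz":[91,179,-60],"angular":[0,0.691,0.355]},
    {"grip":0.6,"xyz":[91,179,-60],"angular":[0,0.691,0.355]}
  ]
}}

```text
time_s: 35.8
tcp_pos: [0.481, 0.1517, 0.2765]
ee_rot: [[-0.877, 0.352, -0.327], [0.332, 0.936, 0.119], [0.348, -0.004, -0.938]]
wrist_force: [0.2, -1.9, -0.4]
gripper_width: 0.598
gripper_force: 0.0
```

Emit:
{"op": "move_arm", "data": {
  "series": [
    {"grip":0.6,"xyz":[-6,20,42],"angular":[0,0,0]},
    {"grip":0.6,"xyz":[-12,41,84],"angular":[0,0,0]},
    {"grip":0.6,"xyz":[-18,61,126],"angular":[0,0,0]},
    {"grip":0.6,"xyz":[-23,81,169],"angular":[0,0,0]},
    {"grip":0.6,"xyz":[-23,81,169],"angular":[0,0,0]},
    {"grip":0.6,"xyz":[-23,81,169],"angular":[0,0,0]},
    {"grip":0.6,"xyz":[-23,81,169],"angular":[0,0,0]},
    {"grip":0.6,"xyz":[-23,81,169],"angular":[0,0,0]}
  ]
}}

```text
time_s: 36.6
tcp_pos: [0.4763, 0.2376, 0.1142]
ee_rot: [[-0.88, 0.354, -0.318], [0.332, 0.935, 0.122], [0.34, 0.001, -0.94]]
wrist_force: [0.4, -0.7, -0.0]
gripper_width: 0.595
gripper_force: 0.0
```

Run:
```python
from h import *
from station import r
s=r.sense();c=wcam(r.capture("wrist"),s);t=r.capture("top");print(s["time_s"],s["joints"].round(1))
for m in markers(c)+markers(t):print(m)
plan(s,pick([.4018,.2666],[-.9354,.3536],h=.0085))
```

```text
36.6 [  34.4   27.8   -7.1  -17.6  -67.6 -136.6]
(array([247., 144., 142.]), array([0.40181984, 0.26797016]), array([-0.94293699,  0.33297122]))
(array([192.5,  65. ,  62.5]), array([0.39554581, 0.2690648 ]), array([-0.93738215,  0.3483026 ]))
above [1.4, 0.8, 1.2] [0.001, 0.002, 0.0] |d| 2 deg 0
grasp [-0.0, 0.0, 90.0] [0.0, 0.0, 0.0] |d| 90 deg 0
lift [68.4, 0.0, -187.9] [0.0, 0.0, 0.0] |d| 200 deg 0
```

Emit:
{"op": "move_arm", "data": {
  "series": [
    {"grip":0.6,"xyz":[1.4,1,27],"angular":[0,0,0]},
    {"grip":0.6,"xyz":[1.4,1,52],"angular":[0,0,0]},
    {"grip":0.6,"xyz":[1.4,1,72],"angular":[0,0,0]},
    {"grip":0.6,"xyz":[1.4,1,84],"angular":[0,0,0]},
    {"grip":0.6,"xyz":[1.4,1,91],"angular":[0,0,0]},
    {"grip":0.6,"xyz":[1.4,1,91],"angular":[0,0,0]},
    {"grip":0.6,"xyz":[1.4,1,91],"angular":[0,0,0]}
  ]
}}

```text
time_s: 37.4
tcp_pos: [0.4459, 0.2506, 0.0282]
ee_rot: [[-0.879, 0.353, -0.319], [0.332, 0.936, 0.121], [0.342, 0.0, -0.94]]
wrist_force: [0.1, -0.5, 1.3]
gripper_width: 0.6
gripper_force: 0.0
```

Emit:
{"op": "move_arm", "data": {
  "series": [
    {"grip":0,"xyz":[0,0,0],"angular":[0,0,0]},
    {"grip":0,"xyz":[0,0,0],"angular":[0,0,0]},
    {"grip":0,"xyz":[0,0,0],"angular":[0,0,0]},
    {"grip":0,"xyz":[0,0,0],"angular":[0,0,0]},
    {"grip":0,"xyz":[0,0,0],"angular":[0,0,0]},
    {"grip":0,"xyz":[0,0,0],"angular":[0,0,0]},
    {"grip":0,"xyz":[0,0,0],"angular":[0,0,0]}
  ]
}}

```text
time_s: 38.1
tcp_pos: [0.4451, 0.2503, 0.0274]
ee_rot: [[-0.879, 0.353, -0.321], [0.332, 0.936, 0.12], [0.343, -0.001, -0.939]]
wrist_force: [-0.1, -0.5, 1.6]
gripper_width: 0.183
gripper_force: 30.1
```

Emit:
{"op": "move_arm", "data": {
  "series": [
    {"grip":0,"xyz":[14,0,-38],"angular":[0,0,0]},
    {"grip":0,"xyz":[28,0,-76],"angular":[0,0,0]},
    {"grip":0,"xyz":[41,0,-114],"angular":[0,0,0]},
    {"grip":0,"xyz":[55,0,-152],"angular":[0,0,0]},
    {"grip":0,"xyz":[68,0,-188],"angular":[0,0,0]},
    {"grip":0,"xyz":[68,0,-188],"angular":[0,0,0]}
  ]
}}

```text
time_s: 38.7
tcp_pos: [0.4481, 0.2514, 0.2331]
ee_rot: [[-0.883, 0.352, -0.311], [0.329, 0.936, 0.125], [0.335, 0.008, -0.942]]
wrist_force: [0.0, 0.6, -0.8]
gripper_width: 0.185
gripper_force: 30.0
```

Emit:
{"op": "move_arm", "data": {
  "series": [
    {"grip":0,"xyz":[-29,-18,-20],"angular":[0,-0.086,-0.045]},
    {"grip":0,"xyz":[-58,-36,-40],"angular":[0,-0.173,-0.089]},
    {"grip":0,"xyz":[-86,-55,-60],"angular":[0,-0.259,-0.134]},
    {"grip":0,"xyz":[-115,-73,-80],"angular":[0,-0.346,-0.178]},
    {"grip":0,"xyz":[-144,-91,-100],"angular":[0,-0.432,-0.223]},
    {"grip":0,"xyz":[-173,-109,-120],"angular":[0,-0.518,-0.267]},
    {"grip":0,"xyz":[-201,-128,-139],"angular":[0,-0.605,-0.311]},
    {"grip":0,"xyz":[-230,-146,-159],"angular":[0,-0.691,-0.356]},
    {"grip":0,"xyz":[-230,-146,-159],"angular":[0,-0.691,-0.356]}
  ]
}}

```text
time_s: 39.6
tcp_pos: [0.6474, 0.0154, 0.2975]
ee_rot: [[-0.94, 0.015, 0.341], [0.013, 1.0, -0.007], [-0.341, -0.002, -0.94]]
wrist_force: [-0.5, 0.7, -0.6]
gripper_width: 0.183
gripper_force: 30.0
```

Emit:
{"op": "move_arm", "data": {
  "series": [
    {"grip":0,"xyz":[0,0,0],"angular":[0,0,0]},
    {"grip":0,"xyz":[-5,0,32],"angular":[0,0,0]},
    {"grip":0,"xyz":[-9,0,63],"angular":[0,0,0]},
    {"grip":0,"xyz":[-14,1,95],"angular":[0,0,0]},
    {"grip":0,"xyz":[-18,1,126],"angular":[0,0,0]},
    {"grip":0,"xyz":[-18,1,126],"angular":[0,0,0]},
    {"grip":0,"xyz":[-18,1,126],"angular":[0,0,0]},
    {"grip":0,"xyz":[-18,1,126],"angular":[0,0,0]},
    {"grip":0,"xyz":[-18,1,126],"angular":[0,0,0]}
  ]
}}

```text
time_s: 40.5
tcp_pos: [0.7075, 0.019, 0.188]
ee_rot: [[-0.939, 0.011, 0.344], [0.011, 1.0, -0.004], [-0.344, -0.0, -0.939]]
wrist_force: [-0.4, -1.0, 0.0]
gripper_width: 0.185
gripper_force: 30.0
```

Run:
```python
from h import *
from station import r
c=check(r,1);cv2.imwrite("pics/w11.png",c["img"][:,:,::-1])
```

```text
t 40.5 w 0.185 exp tip,junction px [[322.0, 65.0], [322.0, 164.0]]
saturated rows [  6. 158.] cols [305.   321.   335.22]
pre [-0.3, -1.4, 0.6] [0.0, 0.002, 0.002] |d| 2 deg 0
in [83.6, 0.0, 30.4] [0.0, 0.0, 0.0] |d| 89 deg 0
```

View pics/w11.png

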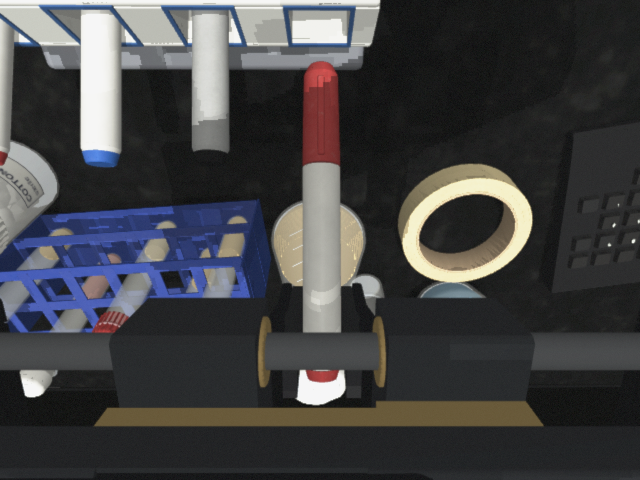

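Emit:
{"op": "move_arm", "data": {
  "series": [
    {"grip":0,"xyz":[12,-1.2,4.5],"angular":[0,0,0]},
    {"grip":0,"xyz":[24,-1.2,9],"angular":[0,0,0]},
    {"grip":0,"xyz":[36,-1.2,13.5],"angular":[0,0,0]},
    {"grip":0,"xyz":[46,-1.2,17],"angular":[0,0,0]},
    {"grip":0,"xyz":[56,-1.2,20.5],"angular":[0,0,0]},
    {"grip":0,"xyz":[66,-1.2,24],"angular":[0,0,0]},
    {"grip":0,"xyz":[74,-1.2,27],"angular":[0,0,0]},
    {"grip":0,"xyz":[80,-1.2,29.5],"angular":[0,0,0]},
    {"grip":0,"xyz":[80,-1.2,29.5],"angular":[0,0,0]}
  ]
}}

```text
time_s: 41.45
tcp_pos: [0.6412, 0.0178, 0.1305]
ee_rot: [[-0.94, 0.012, 0.34], [0.011, 1.0, -0.005], [-0.34, -0.001, -0.94]]
wrist_force: [-0.7, -0.1, -0.3]
gripper_width: 0.185
gripper_force: 30.0
```

Emit:
{"op": "move_arm", "data": {
  "series": [
    {"grip":0,"xyz":[2,0,0.7],"angular":[0,0,0]},
    {"grip":0,"xyz":[4,0,1.4],"angular":[0,0,0]},
    {"grip":0,"xyz":[5.6,0,2],"angular":[0,0,0]},
    {"grip":0,"xyz":[5.6,0,2],"angular":[0,0,0]}
  ]
}}

```text
time_s: 41.85
tcp_pos: [0.6373, 0.018, 0.1267]
ee_rot: [[-0.94, 0.012, 0.341], [0.011, 1.0, -0.005], [-0.341, -0.001, -0.94]]
wrist_force: [1.4, 0.4, -0.8]
gripper_width: 0.187
gripper_force: 30.0
```

Emit:
{"op": "move_arm", "data": {
  "series": [
    {"grip":0,"xyz":[1,0,0.4],"angular":[0,0,0]},
    {"grip":0,"xyz":[2,0,0.8],"angular":[0,0,0]},
    {"grip":0,"xyz":[3,0,1.1],"angular":[0,0,0]},
    {"grip":0,"xyz":[3,0,1.1],"angular":[0,0,0]}
  ]
}}

```text
time_s: 42.25
tcp_pos: [0.6367, 0.0185, 0.1264]
ee_rot: [[-0.939, 0.011, 0.345], [0.01, 1.0, -0.004], [-0.345, -0.0, -0.939]]
wrist_force: [3.8, -1.4, 3.3]
gripper_width: 0.187
gripper_force: 30.0
```

Emit:
{"op": "move_arm", "data": {
  "series": [
    {"grip":0.4,"xyz":[0,0,0],"angular":[0,0,0]},
    {"grip":0.4,"xyz":[0,0,0],"angular":[0,0,0]},
    {"grip":0.4,"xyz":[0,0,0],"angular":[0,0,0]},
    {"grip":0.4,"xyz":[0,0,0],"angular":[0,0,0]},
    {"grip":0.4,"xyz":[0,0,-25],"angular":[0,0,0]},
    {"grip":0.4,"xyz":[0,0,-60],"angular":[0,0,0]},
    {"grip":0.4,"xyz":[0,0,-100],"angular":[0,0,0]},
    {"grip":0.4,"xyz":[0,0,-140],"angular":[0,0,0]},
    {"grip":0.4,"xyz":[0,0,-140],"angular":[0,0,0]},
    {"grip":0.4,"xyz":[0,0,-140],"angular":[0,0,0]}
  ]
}}

```text
time_s: 43.25
tcp_pos: [0.587, 0.0189, 0.2574]
ee_rot: [[-0.939, 0.012, 0.343], [0.011, 1.0, -0.004], [-0.343, 0.0, -0.939]]
wrist_force: [-0.3, 0.1, -1.2]
gripper_width: 0.399
gripper_force: 0.0
```

Run:
```python
from h import *
from station import r
s=r.sense();c=wcam(r.capture("wrist"),s);print(s["time_s"])
for k in(1,3,4):plug(c,k)
plan(s,[("look",[.47,-.28,.33],down([-1,0]))])
```

```text
43.25
well 1 exp [322. 271.] plug (np.float64(322.0), np.float64(266.0)) 83
well 3 exp [191. 271.] plug (np.float64(192.0), np.float64(266.0)) 99
well 4 exp [124. 271.] plug (np.float64(125.0), np.float64(265.0)) 94
look [81.6, -300.3, -107.1] [-0.002, 0.35, -0.012] |d| 329 deg 20
```

Emit:
{"op": "move_arm", "data": {
  "series": [
    {"grip":0.4,"xyz":[12,-43,-15],"angular":[0,0.05,0]},
    {"grip":0.4,"xyz":[23,-86,-31],"angular":[0,0.1,0]},
    {"grip":0.4,"xyz":[35,-129,-46],"angular":[0,0.15,0]},
    {"grip":0.4,"xyz":[47,-172,-61],"angular":[0,0.2,-0.01]},
    {"grip":0.4,"xyz":[58,-214,-76],"angular":[0,0.25,-0.01]},
    {"grip":0.4,"xyz":[70,-257,-92],"angular":[0,0.3,-0.01]},
    {"grip":0.4,"xyz":[82,-300,-107],"angular":[0,0.35,-0.012]},
    {"grip":0.4,"xyz":[82,-300,-107],"angular":[0,0.35,-0.012]},
    {"grip":0.4,"xyz":[82,-300,-107],"angular":[0,0.35,-0.012]},
    {"grip":0.4,"xyz":[82,-300,-107],"angular":[0,0.35,-0.012]}
  ]
}}

```text
time_s: 44.3
tcp_pos: [0.4699, -0.2792, 0.3276]
ee_rot: [[-1.0, 0.0, -0.005], [0.0, 1.0, -0.002], [0.005, -0.002, -1.0]]
wrist_force: [-1.0, -0.8, 0.5]
gripper_width: 0.4
gripper_force: 0.0
```

Run:
```python
from h import *
from station import r
s=r.sense();c=wcam(r.capture("wrist"),s);np.savez("w12.npz",**c);print(s["time_s"],s["tcp_pos"])
I=c["img"].astype(int);m=((I[:,:,0]>150)&(I[:,:,2]<110)&(I[:,:,0]-I[:,:,2]>90)).astype(np.uint8)
n,l,st,_=cv2.connectedComponentsWithStats(m);k=1+st[1:,4].argmax();ys,xs=np.where(l==k);print("orange",st[k],cv2.minAreaRect(np.c_[xs,ys].astype(np.float32)))
cv2.imwrite("pics/w12.png",c["img"][:,:,::-1]);print("tab est px",proj(c,[.5432,-.349,.104]))
```

```text
44.3 [ 0.46994049 -0.27919435  0.32761589]
orange [ 217  223   73   96 3769] ((252.8988037109375, 270.3813171386719), (93.44267272949219, 67.11903381347656), 86.42366790771484)
tab est px [[249.28350535 286.7510258 ]]
```

View pics/w12.png

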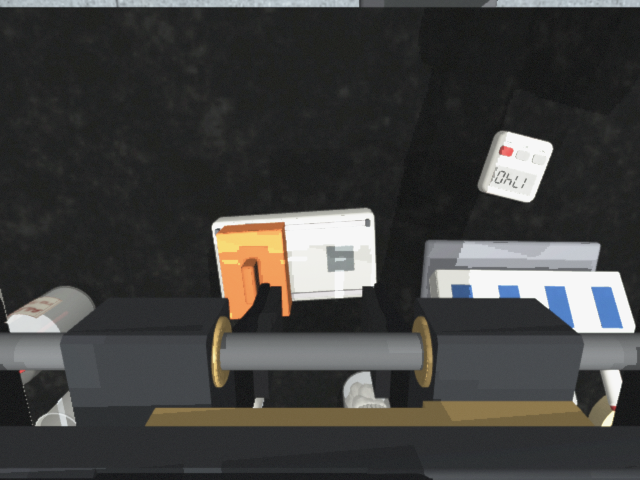

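Run:
```python
from h import *
w=dict(np.load("w1.npz"));t=dict(np.load("top0.npz"))
A=cv2.resize(w["img"][165:285,110:290,::-1],None,fx=4.4,fy=4.4,interpolation=cv2.INTER_CUBIC)
cv2.imwrite("pics/c13.png",A)
```

```text
(no output)
```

View pics/c13.png

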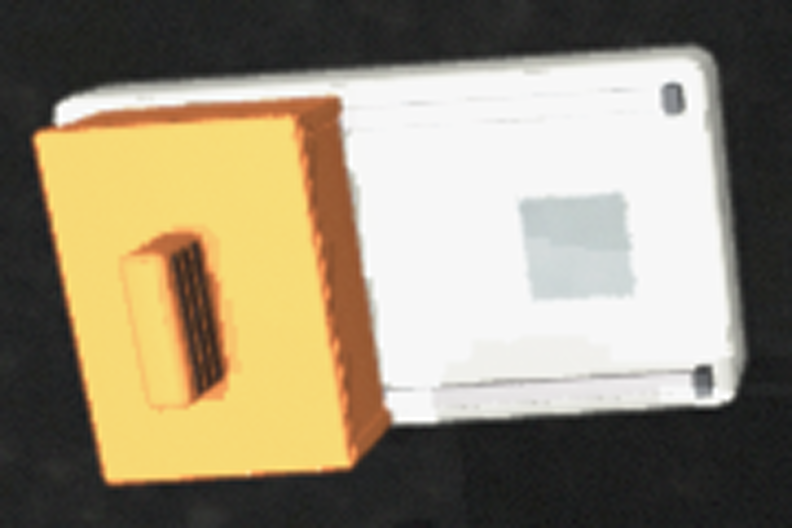

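Run:
```python
from h import *
from station import r
w=dict(np.load("w1.npz"));f=lambda q:np.array(q)/4.4+[110,165]-.4
tab=ray(w,f([(122,258),(165,252),(192,402),(150,408)]),.103);hood=ray(w,f([(35,132),(298,115),(350,467),(107,483)]),.077)
print("tab",tab.round(4).tolist(),tab.mean(0));print("hood",hood.round(4).tolist(),hood.mean(0))
con=ray(w,f([(718,60),(740,402)]),.037);print("con",con)
ax=hood[0]+hood[1]-hood[2]-hood[3];print("hood x yaw",np.degrees(np.arctan2(-ax[1],-ax[0])))
for a,b in((hood[3],hood[0]),(hood[2],hood[1]),(con[1],con[0]),(tab[3],tab[0])):
    d=a-b;print("yaw",np.degrees(np.arctan2(d[1],d[0])),np.linalg.norm(d))
for a,b in((hood[0],hood[1]),(hood[3],hood[2])):
    d=b-a;print("yaw y",np.degrees(np.arctan2(-d[0],d[1])),np.linalg.norm(d))
```

```text
tab [[0.5237, -0.3544, 0.103], [0.5222, -0.3439, 0.103], [0.5599, -0.3419, 0.103], [0.5615, -0.3524, 0.103]] [ 0.54181282 -0.34816698  0.103     ]
hood [[0.4977, -0.3841, 0.077], [0.4935, -0.3182, 0.077], [0.5866, -0.3139, 0.077], [0.5909, -0.3784, 0.077]] [ 0.54217561 -0.34864371  0.077     ]
con [[ 0.485234   -0.21816287  0.037     ]
 [ 0.58195343 -0.21533584  0.037     ]]
hood x yaw 3.045630390416726
yaw 3.479098144061058 0.09344616428026947
yaw 2.610709236491319 0.09313389598819785
yaw 1.6742325818951513 0.09676073975549772
yaw 3.003050395317041 0.03784222259837891
yaw y 3.598749663419225 0.0660617688587759
yaw y 3.8875811209661686 0.06465176169878205
```

```bash
cat >> h.py <<'E'
th=np.radians(3.3);CX=np.array([np.cos(th),np.sin(th),0]);CY=np.array([-np.sin(th),np.cos(th),0]);RC=down(-CX);TAB=np.array([.542,-.3485,0])
E
python3 - <<'E'
from h import *
from station import r
s=r.sense();plan(s,[("a",TAB+[0,0,.17],RC),("b",TAB+[0,0,.106],RC),("slide",TAB+.078*CY+[0,0,.106],RC)])
E
```

```text
a [-72.5, -69.4, 157.9] [-0.002, -0.004, -0.057] |d| 187 deg 3
b [0.0, 0.0, 64.0] [0.0, 0.0, 0.0] |d| 64 deg 0
slide [-0.0, 78.0, 0.0] [0.0, 0.0, 0.0] |d| 78 deg 0
```

Emit:
{"op": "move_arm", "data": {
  "series": [
    {"grip":0.5,"xyz":[-15,-14,32],"angular":[0,0,-0.02]},
    {"grip":0.5,"xyz":[-30,-28,64],"angular":[0,0,-0.04]},
    {"grip":0.5,"xyz":[-45,-42,95],"angular":[0,0,-0.057]},
    {"grip":0.5,"xyz":[-60,-56,127],"angular":[0,0,-0.057]},
    {"grip":0.5,"xyz":[-72.5,-69.5,158],"angular":[0,-0.004,-0.057]},
    {"grip":0.5,"xyz":[-72.5,-69.5,158],"angular":[0,-0.004,-0.057]},
    {"grip":0.5,"xyz":[-72.5,-69.5,158],"angular":[0,-0.004,-0.057]},
    {"grip":0.5,"xyz":[-72.5,-69.5,158],"angular":[0,-0.004,-0.057]}
  ]
}}

```text
time_s: 45.15
tcp_pos: [0.543, -0.3491, 0.1733]
ee_rot: [[-0.998, -0.058, 0.004], [-0.058, 0.998, -0.004], [-0.004, -0.004, -1.0]]
wrist_force: [0.5, -1.0, 0.4]
gripper_width: 0.499
gripper_force: 0.0
```

Emit:
{"op": "move_arm", "data": {
  "series": [
    {"grip":0.5,"xyz":[0,0,20],"angular":[0,0,0]},
    {"grip":0.5,"xyz":[0,0,40],"angular":[0,0,0]},
    {"grip":0.5,"xyz":[0,0,55],"angular":[0,0,0]},
    {"grip":0.5,"xyz":[0,0,63],"angular":[0,0,0]},
    {"grip":0.5,"xyz":[0,0,63],"angular":[0,0,0]},
    {"grip":0.5,"xyz":[0,0,63],"angular":[0,0,0]}
  ]
}}

```text
time_s: 45.75
tcp_pos: [0.5432, -0.3501, 0.1102]
ee_rot: [[-0.998, -0.057, 0.004], [-0.057, 0.998, -0.004], [-0.004, -0.004, -1.0]]
wrist_force: [0.7, 0.3, -0.2]
gripper_width: 0.503
gripper_force: 0.0
```

Emit:
{"op": "move_arm", "data": {
  "series": [
    {"grip":0,"xyz":[0,0,0],"angular":[0,0,0]},
    {"grip":0,"xyz":[0,0,0],"angular":[0,0,0]},
    {"grip":0,"xyz":[0,0,0],"angular":[0,0,0]},
    {"grip":0,"xyz":[0,0,0],"angular":[0,0,0]},
    {"grip":0,"xyz":[0,0,0],"angular":[0,0,0]},
    {"grip":0,"xyz":[0,0,0],"angular":[0,0,0]}
  ]
}}

```text
time_s: 46.35
tcp_pos: [0.5424, -0.35, 0.1085]
ee_rot: [[-0.998, -0.057, 0.002], [-0.057, 0.998, -0.003], [-0.002, -0.003, -1.0]]
wrist_force: [0.1, -0.8, -0.3]
gripper_width: 0.134
gripper_force: 30.0
```

Emit:
{"op": "move_arm", "data": {
  "series": [
    {"grip":0,"xyz":[0,10,0],"angular":[0,0,0]},
    {"grip":0,"xyz":[0,20,0],"angular":[0,0,0]},
    {"grip":0,"xyz":[0,30,0],"angular":[0,0,0]},
    {"grip":0,"xyz":[0,40,0],"angular":[0,0,0]},
    {"grip":0,"xyz":[0,50,0],"angular":[0,0,0]},
    {"grip":0,"xyz":[0,60,0],"angular":[0,0,0]},
    {"grip":0,"xyz":[0,68,0],"angular":[0,0,0]},
    {"grip":0,"xyz":[0,74,0],"angular":[0,0,0]},
    {"grip":0,"xyz":[0,77,0],"angular":[0,0,0]},
    {"grip":0,"xyz":[0,77,0],"angular":[0,0,0]}
  ]
}}

```text
time_s: 47.35
tcp_pos: [0.5375, -0.273, 0.1085]
ee_rot: [[-0.998, -0.057, 0.001], [-0.057, 0.998, -0.003], [-0.001, -0.003, -1.0]]
wrist_force: [-5.3, -1.2, 6.0]
gripper_width: 0.136
gripper_force: 30.0
```

Emit:
{"op": "move_arm", "data": {
  "series": [
    {"grip":0,"xyz":[0,1,0],"angular":[0,0,0]},
    {"grip":0,"xyz":[0,2,0],"angular":[0,0,0]},
    {"grip":0,"xyz":[0,3.5,0],"angular":[0,0,0]},
    {"grip":0,"xyz":[0,5,0],"angular":[0,0,0]},
    {"grip":0,"xyz":[0,5,0],"angular":[0,0,0]}
  ]
}}

```text
time_s: 47.85
tcp_pos: [0.5375, -0.2724, 0.1085]
ee_rot: [[-0.998, -0.057, 0.002], [-0.057, 0.998, -0.009], [-0.002, -0.009, -1.0]]
wrist_force: [-3.2, -18.3, -0.9]
gripper_width: 0.133
gripper_force: 30.0
```

Emit:
{"op": "move_arm", "data": {
  "series": [
    {"grip":0.5,"xyz":[0,-4,0],"angular":[0,0,0]},
    {"grip":0.5,"xyz":[0,-4,0],"angular":[0,0,0]},
    {"grip":0.5,"xyz":[0,-4,0],"angular":[0,0,0]},
    {"grip":0.5,"xyz":[0,-4,0],"angular":[0,0,0]},
    {"grip":0.5,"xyz":[0,-4,-30],"angular":[0,0,0]},
    {"grip":0.5,"xyz":[0,-4,-60],"angular":[0,0,0]},
    {"grip":0,"xyz":[0,-42,-60],"angular":[0,0,0]},
    {"grip":0,"xyz":[0,-81,-60],"angular":[0,0,0]},
    {"grip":0,"xyz":[0,-81,-60],"angular":[0,0,0]},
    {"grip":0,"xyz":[0,-81,-60],"angular":[0,0,0]}
  ]
}}

```text
time_s: 48.85
tcp_pos: [0.5421, -0.3488, 0.1678]
ee_rot: [[-0.998, -0.055, 0.002], [-0.055, 0.998, -0.002], [-0.001, -0.002, -1.0]]
wrist_force: [0.0, -0.3, -0.3]
gripper_width: 0.219
gripper_force: 0.0
```

Emit:
{"op": "move_arm", "data": {
  "series": [
    {"grip":0,"xyz":[0,0,0],"angular":[0,0,0]},
    {"grip":0,"xyz":[0,0,0],"angular":[0,0,0]},
    {"grip":0,"xyz":[0,0,0],"angular":[0,0,0]},
    {"grip":0,"xyz":[0,0,0],"angular":[0,0,0]}
  ]
}}

```text
time_s: 49.25
tcp_pos: [0.5424, -0.3482, 0.1686]
ee_rot: [[-0.998, -0.058, 0.002], [-0.058, 0.998, -0.003], [-0.002, -0.003, -1.0]]
wrist_force: [0.9, -0.7, 0.5]
gripper_width: 0.01
gripper_force: 0.0
```

Run:
```python
from h import *
from station import r
s=r.sense();c=wcam(r.capture("wrist"),s);t=r.capture("top");I=c["img"].astype(int)
m=(I[:,:,1]-np.maximum(I[:,:,0],I[:,:,2])>30);ys,xs=np.where(m);print(s["time_s"],s["tcp_pos"],s["gripper_width"],len(ys))
if len(ys): print("green px",np.median(xs),np.median(ys),"world",ray(c,[np.median(xs),np.median(ys)],.059))
print("btn px",proj(c,TAB+[0,0,.059]))
plan(s,[("top",TAB+[0,0,.088],RC)])
cv2.imwrite("pics/c14.png",c["img"][:,:,::-1])
```

```text
49.25 [ 0.54243072 -0.34815285  0.16861867] 0.010491278013139154 1429
green px 318.0 245.0 world [[ 0.54105149 -0.35097627  0.059     ]]
btn px [[321.80410474 246.63863525]]
top [0.6, -0.1, 80.6] [-0.003, 0.002, 0.0] |d| 81 deg 0
```

View pics/c14.png

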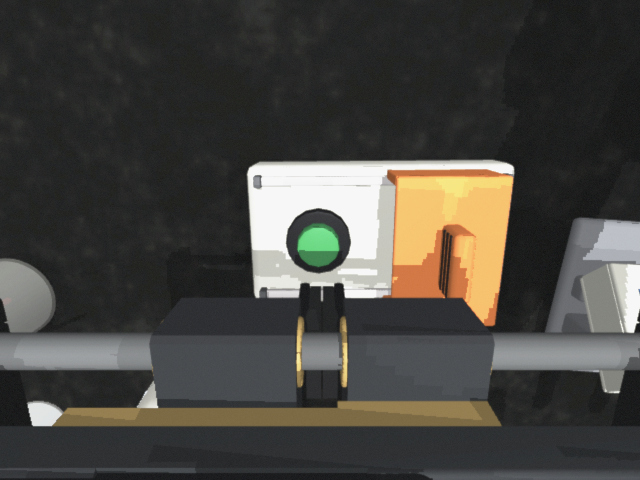

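Emit:
{"op": "move_arm", "data": {
  "series": [
    {"grip":0,"xyz":[1,-2.5,30],"angular":[0,0,0]},
    {"grip":0,"xyz":[1,-2.5,60],"angular":[0,0,0]},
    {"grip":0,"xyz":[1,-2.5,80],"angular":[0,0,0]},
    {"grip":0,"xyz":[1,-2.5,84],"angular":[0,0,0]},
    {"grip":0,"xyz":[1,-2.5,88],"angular":[0,0,0]},
    {"grip":0,"xyz":[1,-2.5,92],"angular":[0,0,0]},
    {"grip":0,"xyz":[1,-2.5,95],"angular":[0,0,0]},
    {"grip":0,"xyz":[1,-2.5,95],"angular":[0,0,0]},
    {"grip":0,"xyz":[1,-2.5,95],"angular":[0,0,0]}
  ]
}}

```text
time_s: 50.25
tcp_pos: [0.5418, -0.3518, 0.0783]
ee_rot: [[-0.998, -0.058, 0.004], [-0.058, 0.998, -0.005], [-0.003, -0.005, -1.0]]
wrist_force: [-6.2, 5.6, 17.1]
gripper_width: -0.0
gripper_force: 8.3
```

Emit:
{"op": "move_arm", "data": {
  "series": [
    {"grip":0,"xyz":[0,0,1],"angular":[0,0,0]},
    {"grip":0,"xyz":[0,0,1],"angular":[0,0,0]},
    {"grip":0,"xyz":[0,0,1],"angular":[0,0,0]},
    {"grip":0,"xyz":[0,0,1],"angular":[0,0,0]}
  ]
}}

```text
time_s: 50.65
tcp_pos: [0.5418, -0.3518, 0.0782]
ee_rot: [[-0.998, -0.058, 0.004], [-0.058, 0.998, -0.005], [-0.003, -0.005, -1.0]]
wrist_force: [-6.7, 5.6, 21.4]
gripper_width: 0.005
gripper_force: 10.2
```

Emit:
{"op": "move_arm", "data": {
  "series": [
    {"grip":0,"xyz":[0,0,-15],"angular":[0,0,0]},
    {"grip":0,"xyz":[0,0,-30],"angular":[0,0,0]},
    {"grip":0,"xyz":[0,0,-30],"angular":[0,0,0]},
    {"grip":0,"xyz":[0,0,-30],"angular":[0,0,0]},
    {"grip":0,"xyz":[0,0,-30],"angular":[0,0,0]},
    {"grip":0,"xyz":[0,0,-30],"angular":[0,0,0]},
    {"grip":0,"xyz":[0,0,-30],"angular":[0,0,0]}
  ]
}}

```text
time_s: 51.35
tcp_pos: [0.5413, -0.3514, 0.1016]
ee_rot: [[-0.998, -0.057, 0.001], [-0.057, 0.998, -0.002], [-0.001, -0.002, -1.0]]
wrist_force: [0.8, -0.2, -0.7]
gripper_width: 0.005
gripper_force: 0.0
```

Emit:
{"op": "move_arm", "data": {
  "series": [
    {"grip":0,"xyz":[0,0,15],"angular":[0,0,0]},
    {"grip":0,"xyz":[0,0,20],"angular":[0,0,0]},
    {"grip":0,"xyz":[0,0,24],"angular":[0,0,0]},
    {"grip":0,"xyz":[0,0,27],"angular":[0,0,0]},
    {"grip":0,"xyz":[0,0,30],"angular":[0,0,0]},
    {"grip":0,"xyz":[0,0,30],"angular":[0,0,0]},
    {"grip":0,"xyz":[0,0,30],"angular":[0,0,0]},
    {"grip":0,"xyz":[0,0,30],"angular":[0,0,0]},
    {"grip":0,"xyz":[0,0,30],"angular":[0,0,0]},
    {"grip":0,"xyz":[0,0,30],"angular":[0,0,0]}
  ]
}}

```text
time_s: 52.35
tcp_pos: [0.5414, -0.3514, 0.0781]
ee_rot: [[-0.998, -0.059, 0.002], [-0.059, 0.998, -0.004], [-0.002, -0.004, -1.0]]
wrist_force: [-7.4, 8.2, 24.7]
gripper_width: 0.005
gripper_force: 12.3
```

Emit:
{"op": "move_arm", "data": {
  "series": [
    {"grip":0,"xyz":[0,0,0],"angular":[0,0,0]},
    {"grip":0,"xyz":[0,0,0],"angular":[0,0,0]}
  ]
}}

```text
time_s: 52.55
tcp_pos: [0.5413, -0.3514, 0.0781]
ee_rot: [[-0.998, -0.059, 0.002], [-0.059, 0.998, -0.004], [-0.002, -0.004, -1.0]]
wrist_force: [-8.0, 8.1, 25.3]
gripper_width: 0.001
gripper_force: 12.3
```

Emit:
{"op": "move_arm", "data": {
  "series": [
    {"grip":0,"xyz":[0,0,-30],"angular":[0,0,0]},
    {"grip":0,"xyz":[0,0,-60],"angular":[0,0,0]},
    {"grip":0,"xyz":[0,0,-95],"angular":[0,0,0]},
    {"grip":0.5,"xyz":[0,40,-95],"angular":[0,0,0]},
    {"grip":0.5,"xyz":[0,80,-95],"angular":[0,0,0]},
    {"grip":0.5,"xyz":[0,80,-95],"angular":[0,0,0]},
    {"grip":0.5,"xyz":[0,80,-95],"angular":[0,0,0]},
    {"grip":0.5,"xyz":[0,80,-95],"angular":[0,0,0]},
    {"grip":0.5,"xyz":[0,80,-95],"angular":[0,0,0]}
  ]
}}

```text
time_s: 53.45
tcp_pos: [0.5368, -0.2723, 0.1669]
ee_rot: [[-0.998, -0.056, 0.002], [-0.056, 0.998, -0.003], [-0.002, -0.003, -1.0]]
wrist_force: [-0.6, -0.3, -0.7]
gripper_width: 0.454
gripper_force: 0.0
```

Run:
```python
from h import *
from station import r
s=r.sense();print(s["time_s"],s["gripper_width"]);plan(s,[("tab",np.array([.5375,-.2724,.1075]),RC)])
```

```text
53.45 0.45388388137333685
tab [-0.6, 0.1, 59.4] [-0.003, 0.002, -0.002] |d| 59 deg 0
```

Emit:
{"op": "move_arm", "data": {
  "series": [
    {"grip":0.5,"xyz":[0,0,20],"angular":[0,0,0]},
    {"grip":0.5,"xyz":[0,0,40],"angular":[0,0,0]},
    {"grip":0.5,"xyz":[0,0,58],"angular":[0,0,0]},
    {"grip":0.5,"xyz":[0,0,58],"angular":[0,0,0]},
    {"grip":0.5,"xyz":[0,0,58],"angular":[0,0,0]},
    {"grip":0,"xyz":[0,0,58],"angular":[0,0,0]},
    {"grip":0,"xyz":[0,0,58],"angular":[0,0,0]},
    {"grip":0,"xyz":[0,0,58],"angular":[0,0,0]},
    {"grip":0,"xyz":[0,0,58],"angular":[0,0,0]},
    {"grip":0,"xyz":[0,0,58],"angular":[0,0,0]}
  ]
}}

```text
time_s: 54.45
tcp_pos: [0.5372, -0.2728, 0.1097]
ee_rot: [[-0.998, -0.058, 0.003], [-0.058, 0.998, -0.005], [-0.003, -0.005, -1.0]]
wrist_force: [-0.0, -11.7, -4.1]
gripper_width: 0.138
gripper_force: 30.6
```

Emit:
{"op": "move_arm", "data": {
  "series": [
    {"grip":0,"xyz":[0,0,0],"angular":[0,0,0]},
    {"grip":0,"xyz":[0,-10,0],"angular":[0,0,0]},
    {"grip":0,"xyz":[0,-22,0],"angular":[0,0,0]},
    {"grip":0,"xyz":[0,-34,0],"angular":[0,0,0]},
    {"grip":0,"xyz":[0,-46,0],"angular":[0,0,0]},
    {"grip":0,"xyz":[0,-58,0],"angular":[0,0,0]},
    {"grip":0,"xyz":[0,-68,0],"angular":[0,0,0]},
    {"grip":0,"xyz":[0,-75,0],"angular":[0,0,0]},
    {"grip":0,"xyz":[0,-77,0],"angular":[0,0,0]},
    {"grip":0,"xyz":[0,-77,0],"angular":[0,0,0]}
  ]
}}

```text
time_s: 55.45
tcp_pos: [0.5421, -0.3494, 0.1097]
ee_rot: [[-0.998, -0.057, 0.004], [-0.057, 0.998, -0.004], [-0.004, -0.005, -1.0]]
wrist_force: [3.1, -0.3, 1.2]
gripper_width: 0.134
gripper_force: 30.0
```

Emit:
{"op": "move_arm", "data": {
  "series": [
    {"grip":0,"xyz":[0,-1,0],"angular":[0,0,0]},
    {"grip":0,"xyz":[0,-2,0],"angular":[0,0,0]},
    {"grip":0,"xyz":[0,-3.5,0],"angular":[0,0,0]},
    {"grip":0,"xyz":[0,-5,0],"angular":[0,0,0]},
    {"grip":0,"xyz":[0,-5,0],"angular":[0,0,0]}
  ]
}}

```text
time_s: 55.95
tcp_pos: [0.5421, -0.3512, 0.1097]
ee_rot: [[-0.998, -0.057, 0.002], [-0.057, 0.998, -0.0], [-0.002, -0.0, -1.0]]
wrist_force: [4.0, 7.2, 4.6]
gripper_width: 0.138
gripper_force: 30.0
```

Emit:
{"op": "move_arm", "data": {
  "series": [
    {"grip":0,"xyz":[0,-2,0],"angular":[0,0,0]},
    {"grip":0,"xyz":[0,-2,0],"angular":[0,0,0]},
    {"grip":0,"xyz":[0,-2,0],"angular":[0,0,0]}
  ]
}}

```text
time_s: 56.25
tcp_pos: [0.5422, -0.3513, 0.1097]
ee_rot: [[-0.998, -0.058, 0.002], [-0.058, 0.998, 0.002], [-0.002, 0.002, -1.0]]
wrist_force: [4.4, 14.0, 7.0]
gripper_width: 0.137
gripper_force: 30.0
```

Emit:
{"op": "move_arm", "data": {
  "series": [
    {"grip":0.5,"xyz":[0,3,0],"angular":[0,0,0]},
    {"grip":0.5,"xyz":[0,3,0],"angular":[0,0,0]},
    {"grip":0.5,"xyz":[0,3,0],"angular":[0,0,0]},
    {"grip":0.5,"xyz":[0,3,0],"angular":[0,0,0]},
    {"grip":0.5,"xyz":[0,3,-30],"angular":[0,0,0]},
    {"grip":0.5,"xyz":[0,3,-70],"angular":[0,0,0]},
    {"grip":0.5,"xyz":[40,3,-110],"angular":[0,0,0]},
    {"grip":0.5,"xyz":[70,60,-150],"angular":[0,0,0]},
    {"grip":0.5,"xyz":[80,100,-200],"angular":[0,0,0]},
    {"grip":0.5,"xyz":[80,130,-250],"angular":[0,0,0]}
  ]
}}

```text
time_s: 57.25
tcp_pos: [0.4585, -0.2582, 0.3186]
ee_rot: [[-0.999, -0.055, -0.001], [-0.054, 0.999, -0.002], [0.001, -0.002, -1.0]]
wrist_force: [1.2, -0.4, 0.2]
gripper_width: 0.499
gripper_force: 0.0
```

Emit:
{"op": "move_arm", "data": {
  "series": [
    {"grip":0.5,"xyz":[0,0,0],"angular":[0,0,0]},
    {"grip":0.5,"xyz":[0,0,0],"angular":[0,0,0]},
    {"grip":0.5,"xyz":[0,0,0],"angular":[0,0,0]},
    {"grip":0.5,"xyz":[0,0,0],"angular":[0,0,0]}
  ]
}}

```text
time_s: 57.65
tcp_pos: [0.4606, -0.2593, 0.3164]
ee_rot: [[-0.998, -0.056, -0.001], [-0.056, 0.998, -0.002], [0.002, -0.002, -1.0]]
wrist_force: [0.2, 0.5, 0.5]
gripper_width: 0.498
gripper_force: 0.0
```

Run:
```python
from h import *
from station import r
s=r.sense();c=wcam(r.capture("wrist"),s);print(s["time_s"],s["tcp_pos"],s["wrist_force"].round(1))
I=c["img"].copy();
for k in(1,3,4):plug(c,k)
cv2.imwrite("pics/last.png",I[:,:,::-1])
```

```text
57.65 [ 0.46064694 -0.25927534  0.31639872] [0.2 0.5 0.5]
well 1 exp [593. 440.] plug None 0
well 3 exp [493. 435.] plug None 0
well 4 exp [442. 431.] plug None 0
```

View pics/last.png

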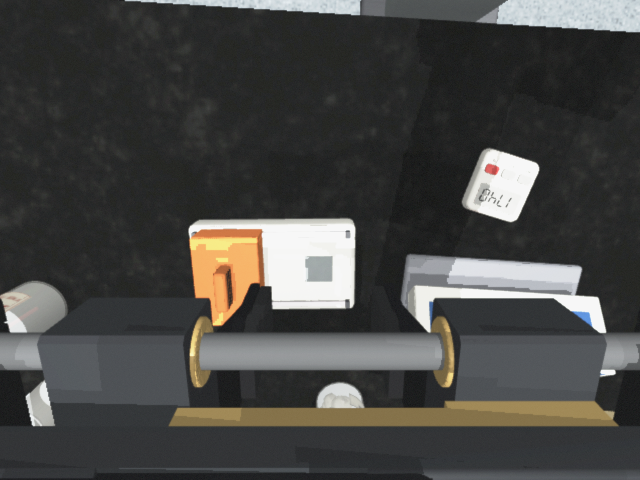

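Run:
```python
from h import *
from station import r
t=r.capture("top");print([ (m[0],m[1].round(3)) for m in markers(t) if m[1][0]<.85 and m[1][1]>-.2])
print(r.finish_job())
```

```text
[]
the job is handed in; nothing more can be done
None
```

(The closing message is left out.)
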